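# Reassemble a hob burner, refit its knob and hold it pressed

## Robot

A 6-joint arm with a two-finger parallel gripper is mounted at the origin on a cart in front of the work surface, level with it; the furniture and walls round the work are solid. World frame = base frame: x ahead of the robot, y to its left, z up, the work surface at z = 0. Lengths are in m, angles in rad, forces in N, time in s.
With the tool pointing down it reaches from about 0.25 to 0.725 m from the base axis. Payload 9.7 kg.
Tool frame: the origin (TCP) lies midway between the tips of the shut fingers; the grasp point (between the pads) lies 19 mm behind it; z points along the fingers, x is the direction in which the jaws open and shut, and the axes are right-handed (so a half turn about z gives the same grasp; the last joint's range is limited). The gripper opens to 85 mm and grips with 20 to 120 N. Pads are 22 mm wide; open, the fingers measure 114 mm over their backs; the gripper's body (76 mm by 85 mm) begins 54 mm behind the grasp point. The pads swing forward as they close: fully open they stand 13 mm farther back than shut.
Start: joints at [1.109, 0.087, 0.176, 1.66, 0, 1.571], TCP at [0.245, 0.492, 0.231] pointing down, gripper open.
Joint ranges: [-3.13, 3.13], [-0.85, 1.81], [-1.15, 1.24], [-2.2, 2.28], [-1.44, 1.52], [-3.14, 3.14]. Speed limits (rad/s): [2.22, 2.22, 2.57, 3.14, 3.14, 3.14].

## Interface

Orientations are given as a unit quaternion [w, x, y, z].
In Python, from station import manip gives the robot as it stands. The module is installed in compiled form; this text tells all that it offers.
- The arm moves only by the tool arm_command, never from a script. Its argument "steps" is a list of rows, each a list of 7 numbers: the shift along the world's x, y, z in m, then the turn, a rotation vector about the world's x, y, z in degrees, then the gripper's target within -1 to 1 (shut at 1, half-way at 0, fully open at -1). A call has 1 to 12 rows; each row is the pose to reach, as a shift and turn from the pose commanded when the call began; what a row does not reach only later rows make up. A row lasts 1/12 s, in which the tool goes at most 41.7 mm and 7.16 degrees, less where a joint would pass 70% of its speed; a pose out of reach is approached as far as the arm can. A call with a gripper value outside its range is refused whole. The fingers move at their own pace and stop on an object; "newtons" is the grip in N (left out, the last holds). Time passes only in rows, so rows that repeat a pose let the fingers close. It gives the time, the measured TCP pose, the force and the opening at its end, in the units of the state.
- manip.get_obs(): the state, without advancing time (a new reading comes with each control period).
- manip.read_camera(name): name is "scene" or "top"; returns a dict with "frame" (420x560x3 uint8, red, green, blue), "K" (3x3 intrinsics, pixels), "R" (3x3) and "t" (3): a world point X has camera coordinates R X + t. Camera axes: x right, y down, z forward; pixel columns grow to the right and rows downward; lengths in m; the calibration is good to about 2 mm. A picture is of the moment at which its call begins. There is no depth.
- manip.hand_in(): hands the job in, once; it reports no verdict.
The state is a dict: "clock": time; "joints": joint angles; "qvel": joint speeds; "tau": joint torques, N m; "tool_pos": TCP position; "tool_rot": TCP orientation; "wrist_force": force on the tool from outside, world axes, zero at the start; "ft_torque": the same for the moment, N m; "grip_width": finger opening in m.
Only numpy, scipy, OpenCV 4.12 (cv2) and the standard library are available. Lean on these libraries where they do the work, as an engineer would, in place of code of your own. Each camera call takes 0.05 s, during which the arm holds its last target.

## Task

The right-hand burner of the two-burner hob has been washed: put it back together by setting the slotted crown squarely into the empty burner cup and the domed cap squarely on the crown, and let go of both. Then take the loose control knob, turn it so that the flat in its socket (on the side of the bar's beak) matches the flat of the bare tap stem, push it fully home on the stem, and press the knob all the way down against its spring as for lighting. Finish while still holding the knob pressed down with the gripper, without letting go, and leave the other things on the worktop where they are.

Things in the scene. Friction and masses are not known exactly. Their poses are not given: they have to be found in the camera images.
- burner_seat (a point): Centre of the rim of the empty aluminium cup of the hob's right-hand (-y) burner: 52 mm outside, 45 mm bore, rim 57 mm above the worktop, 12 mm above the hob's black glass. Two pins, 12 mm high, stand 31 mm from its centre at the back. z up, x to the back of the hob. The hob, 270 x 460 mm, is fixed and may stand a little turned. The left burner, 230 mm away, is complete.
- crown_center (a point): Slotted aluminium crown, round, 22 mm high, upright on the worktop; point on its axis half-way up. Upper 14 mm: 54 mm diameter, with a recess 36 mm wide, 8 mm deep in the top. Lower 8 mm: skirt of 42 mm, bevelled foot. Seated, the skirt is in the cup, the flange rests on its rim and this point is 3 mm above burner_seat. Any turn. 0.06 to 0.13 kg.
- cap_center (a point): Dark domed cap, round, 16 mm high, dome up on the worktop; point on its axis half-way up. Disc 62 mm diameter, 10 mm thick, underside 6 mm up; under it a bevelled boss, 32 mm diameter, 6 mm high. Seated, the boss is in the crown's recess, the disc rests on the crown and this point is 13 mm above crown_center. Any turn. 0.1 to 0.2 kg.
- knob_center (a point): Loose steel knob, 38 mm high, upright on the worktop; point on its axis half-way up; z up, x towards the beak. Skirt 45 mm diameter, 19 mm high; on it a grip bar 12 mm thick (y), 38 mm long (x), 19 mm high; its +x end narrows to a beak, 28 mm from the axis. Below: D socket, 12 mm bore, 16 mm deep, its flat on the beak's side. Seated, this point is 3 mm above stem_top. 0.04 to 0.09 kg.
- stem_top (a point): Centre of the top of the bare steel tap stem at the front of the hob: upright D shaft, 10 mm diameter, 25 mm high above the glass, top 70 mm above the worktop, bevelled. z up, x square out of its flat: the knob goes on with its x along this x, within 0.2 rad. A spring (4 N at first, 8 N when down) lets it sink 6 mm. The left tap, 100 mm away in +y, has its knob.
- stem (a joint): How far the stem is pressed in, m: 0 is up, 0.006 is fully down.
- tap (a joint): How far the tap with its stem is turned about the vertical from the hob's own x axis, rad, anticlockwise from above positive; 0: the flat faces the back of the hob. Stiff (0.12 N m), stays where it is; its setting does not matter.
- teaspoon: Steel teaspoon, 137 x 28 x 13 mm, lying on the worktop; not part of the job.
- packet: Flat biscuit packet, 68 x 185 x 14 mm, lying on the worktop; not part of the job.
- dark_mug: Dark mug with a handle, 86 x 119 x 99 mm, standing on the worktop; not part of the job.
- wooden_spoon: Wooden spoon, 303 x 50 x 15 mm, lying behind the hob; not part of the job. Over it hangs a fixed wall cabinet: underside 0.47 m above the worktop, front at x = 0.62 m (door knobs to 0.59), y from -0.27 to 0.53 m; keep wrist and forearm in front of it. Left of the hob stand two stacked iron pan supports, 190 x 190 x 71 mm, fixed.

How it is judged:
On the way, in this order (a step that is already met when the one before it is completed fails the run):
1. the crown sits squarely in the burner cup, released (horizontal distance between crown_center and burner_seat below 0.003 m and z of crown_center in the frame of burner_seat between 0.001 and 0.005 m and angle between crown_center's own z axis and vertical below 0.06 rad and contact force between crown and the fingers below 0.1 N), for 0.2 s.
2. the cap sits squarely on the crown, released (horizontal distance between crown_center and burner_seat below 0.003 m and z of crown_center in the frame of burner_seat between 0.001 and 0.005 m and angle between each of crown_center, cap_center's own z axis and vertical below 0.06 rad and horizontal distance between cap_center and crown_center below 0.0035 m and z of cap_center in the frame of crown_center between 0.011 and 0.015 m and contact force between cap and the fingers below 0.1 N), for 0.2 s.
3. the knob is home on the stem and pressed down (horizontal distance between crown_center and burner_seat below 0.003 m and z of crown_center in the frame of burner_seat between 0.001 and 0.005 m and angle between each of crown_center, cap_center's own z axis and vertical below 0.06 rad and horizontal distance between cap_center and crown_center below 0.0035 m and z of cap_center in the frame of crown_center between 0.011 and 0.015 m and horizontal distance between knob_center and stem_top below 0.003 m and z of knob_center in the frame of stem_top between 0 and 0.0055 m and angle between the x axis of knob_center and the x axis of stem_top, either way round below 0.3 rad and angle between knob_center's own z axis and vertical below 0.12 rad and value of joint stem above 0.0045 m and contact force between knob and the fingers above 2 N), for 0.2 s.
At the end, for the whole second after the job is handed in: Crown within 3 mm of the cup's axis, cap within 3.5 mm of the crown's, both down to 2 mm, level and released; knob within 3 mm of the stem's axis, 2.5 mm of home and 0.3 rad of its flat; stem pressed in over 4.5 of 6 mm, fingers on the knob, through the last second; things beside moved under 20 mm (all of step 3 and contact force between each of crown, cap and the fingers below 0.1 N); the arm keeps its last pose, push and grip.
It fails at once if the teaspoon is moved by more than 20 mm (distance of teaspoon from where it was at the start of the episode above 0.02 m).
It fails at once if the packet is moved by more than 20 mm (distance of packet from where it was at the start of the episode above 0.02 m).
It fails at once if the dark_mug is moved by more than 20 mm (distance of dark_mug from where it was at the start of the episode above 0.02 m).
It fails at once if the wooden_spoon is moved by more than 20 mm (distance of wooden_spoon from where it was at the start of the episode above 0.02 m).
It also fails if it takes over 72 s, if anything falls off the work surface, if the arm or the gripper's body presses on something with over 40 N, if the wrist force passes 120 N, or if a joint passes its speed limit or range.

## Working session

There is one attempt and no reset: what is moved stays moved. The work goes in short steps, Python scripts to look and compute and a tool call to move; the robot and the scene stay as the last step left them, time stands still between calls to the robot, and variables do not carry over. Pictures are saved under pics/ and viewed, and the job is handed in when it is done.

Besides the shell and the picture viewer there is one more tool, called after "Emit:" in YAML: its name, and indented under it one key for each argument. arm_command: Moves the arm, as the interface text tells. Its arguments: {"type":"object","properties":{"steps":{"type":"array"},"newtons":{"type":"number"}},"required":["steps"]}

```bash
mkdir -p pics; cat > h.py <<'E'
import numpy as np, cv2, json
from station import manip
def shot(n,tag):
    c=manip.read_camera(n); cv2.imwrite(f'pics/{tag}_{n}.png',c['frame'][:,:,::-1]); np.savez(f'pics/{tag}_{n}.npz',**{k:np.array(c[k]) for k in('K','R','t','frame')}); return c
def load(tag,n): return np.load(f'pics/{tag}_{n}.npz')
def ray(c,u,v,z):
    d=c['R'].T@np.linalg.inv(c['K'])@np.array([u,v,1.]); o=-c['R'].T@c['t']; s=(z-o[2])/d[2]; return o+s*d
def proj(c,X):
    p=c['K']@(c['R']@np.array(X,float).T+c['t'].reshape(3,*([1]*(np.array(X).ndim-1)))); return (p[:2]/p[2]).T
def crop(tag,n,u0,v0,w,h,s,out):
    f=load(tag,n)['frame'][v0:v0+h,u0:u0+w,::-1]; cv2.imwrite(f'pics/{out}.png',cv2.resize(f,None,fx=s,fy=s,interpolation=cv2.INTER_CUBIC))
E
python3 - <<'E'
from h import *
for n in('scene','top'):
    c=shot(n,'a'); print(n,c['K'],c['R'],c['t'],-c['R'].T@c['t'])
o=manip.get_obs(); print(o)
E
```

```text
scene [[448.09322859   0.         271.43349326]
 [  0.         448.09322859 209.17204482]
 [  0.           0.           1.        ]] [[-0.63844956 -0.76950007  0.01586855]
 [-0.33731566  0.26121782 -0.90442435]
 [ 0.69180945 -0.58278203 -0.42633882]] [0.26424369 0.27618528 0.65452347] [-0.19093763  0.51263554  0.52464429]
top [[534.53541232   0.         287.34333928]
 [  0.         534.53541232 205.60634814]
 [  0.           0.           1.        ]] [[-0.00962443 -0.99980668 -0.01714564]
 [-0.98417861  0.01250486 -0.17673735]
 [ 0.17691758  0.01517338 -0.9841087 ]] [-0.12133422  0.56380746  1.28630271] [ 0.3261499  -0.14787865  1.36342717]
{'clock': 0.1, 'joints': array([1.10900503e+00, 8.73952245e-02, 1.75204498e-01, 1.65980054e+00,
       2.38119421e-05, 1.57082300e+00]), 'qvel': array([ 0.00192553,  0.00092962,  0.00177575, -0.00179324, -0.00040307,
        0.00027342]), 'tau': array([-3.57300751e-04, -5.21558869e+01,  4.65654051e+01,  1.59813836e-02,
       -1.39221234e-05, -2.20840911e-05]), 'tool_pos': array([0.24495439, 0.49220606, 0.23065483]), 'tool_rot': array([ 3.04464464e-04,  8.50169355e-01,  5.26508984e-01, -5.14210374e-04]), 'wrist_force': array([-0.39470034, -0.91605756,  0.73354346]), 'ft_torque': array([0.015621  , 0.01466724, 0.00639768]), 'grip_width': 0.08515757499504206}
```

View pics/a_scene.png

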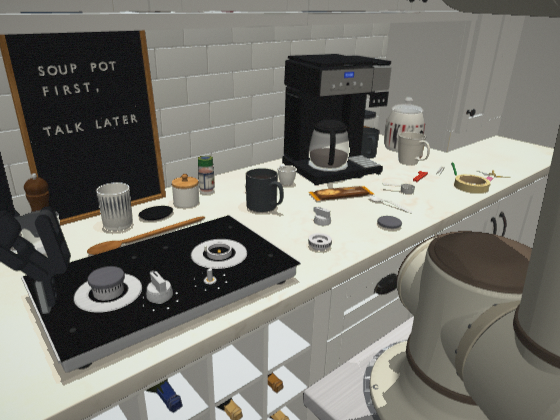

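View pics/a_top.png

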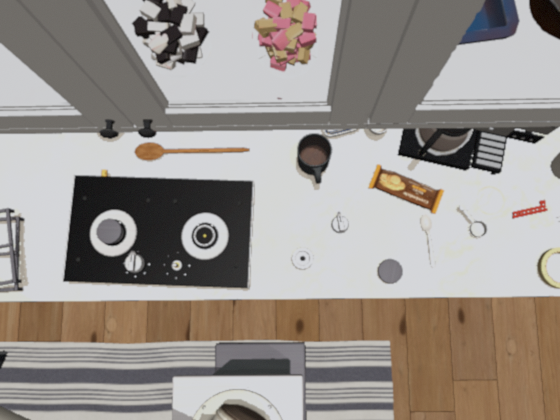

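```bash
python3 - <<'E'
from h import *
crop('a','top',170,200,100,75,8,'c1')
crop('a','top',280,200,140,90,5.7,'c2')
crop('a','scene',180,220,100,75,8,'c3')
crop('a','scene',290,190,130,75,6,'c4')
E
```

```text
(no output)
```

View pics/c1.png

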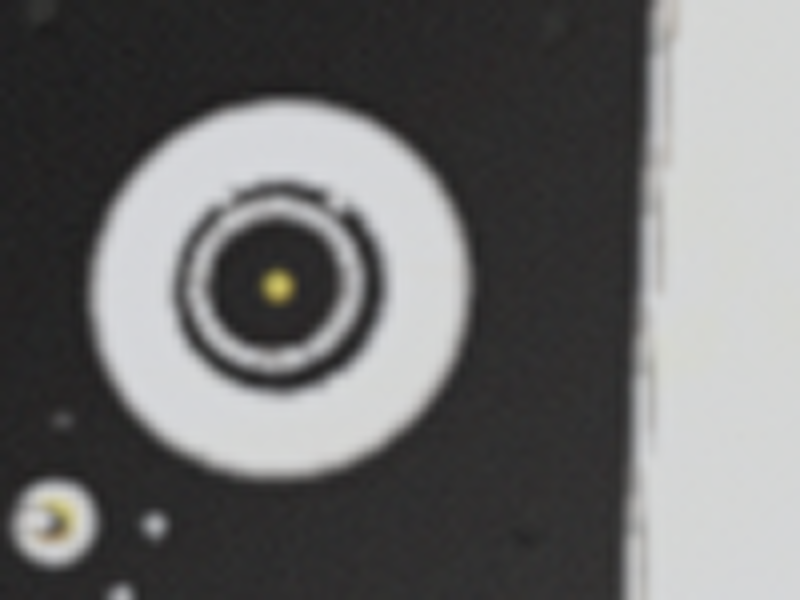

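View pics/c2.png

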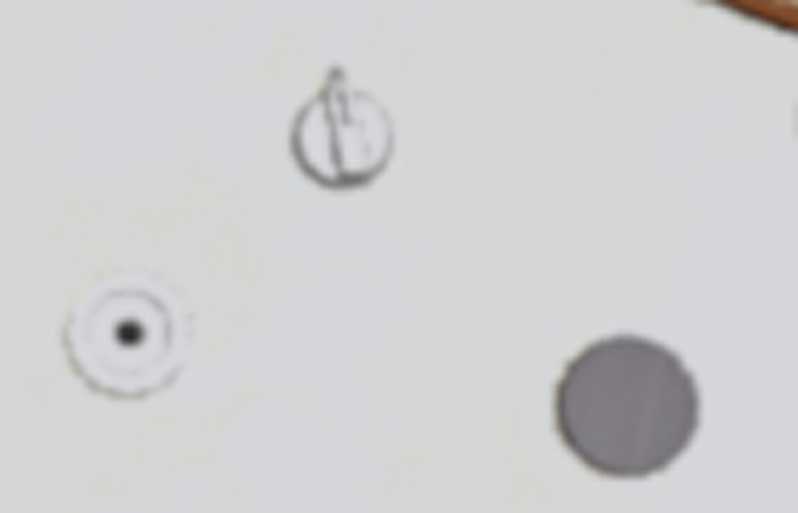

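View pics/c3.png

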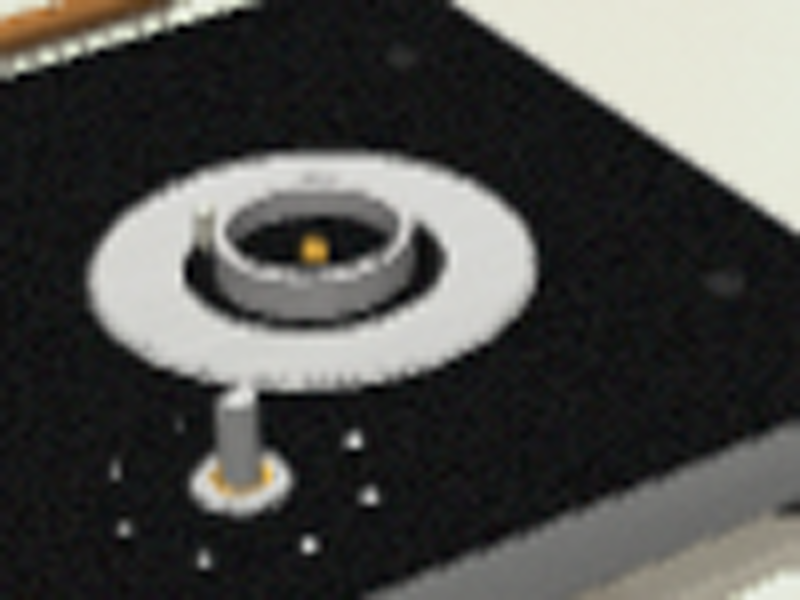

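View pics/c4.png

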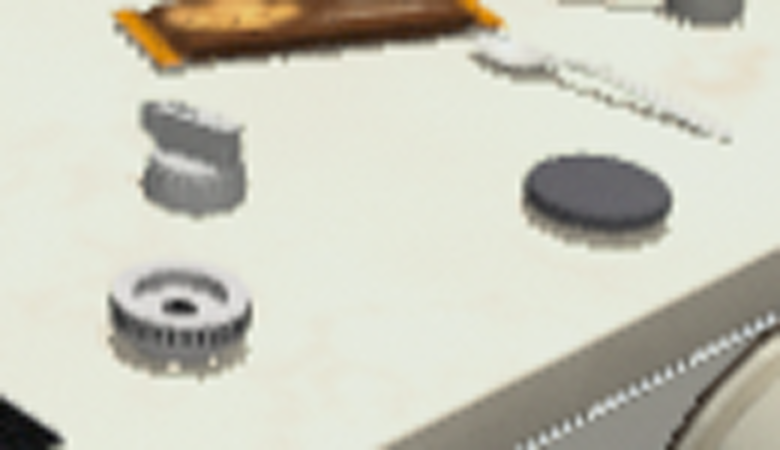

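```bash
python3 - <<'E'
from h import *
crop('a','top',165,253,24,18,32,'d1')
crop('a','scene',198,262,24,24,25,'d2')
for tag,u,v in (('s',209.5,268.5),):
    print(ray(load('a','scene'),u,v,.07))
ct,cs=load('a','top'),load('a','scene')
f=lambda x,y,s,u0,v0:((x+.5)/s-.5+u0,(y+.5)/s-.5+v0)
print('cup top',ray(ct,*f(277,283,8,170,200),.057),'scene',ray(cs,*f(315,236,8,180,220),.057))
print('plate',ray(ct,*f(281,288,8,170,200),.047))
print('stem top',ray(ct,*f(42,519,8,170,200),.07),'scene',ray(cs,*f(238,397,8,180,220),.07))
print('stem base',ray(ct,*f(55,523,8,170,200),.047),'scene',ray(cs,*f(241,482,8,180,220),.047))
print('crown',ray(ct,*f(128,334,5.7,280,200),.022),'scene',ray(cs,*f(181,300,6,290,190),.022))
print('cap',ray(ct,*f(627,406,5.7,280,200),.0145),'scene',ray(cs,*f(598,188,6,290,190),.0155))
print('knob skirt',ray(ct,*f(342,138,5.7,280,200),.019),'scene',ray(cs,*f(195,165,6,290,190),.019))
E
```

```text
[0.41886515 0.14625281 0.07      ]
cup top [0.49013651 0.07803957 0.057     ] scene [0.48617686 0.08115038 0.057     ]
plate [0.4898146  0.07849527 0.047     ]
stem top [0.41750228 0.14578226 0.07      ] scene [0.41711126 0.14777997 0.07      ]
stem base [0.41785631 0.1469541  0.047     ] scene [0.41676278 0.1483487  0.047     ]
crown [ 0.43304928 -0.16272965  0.022     ] scene [ 0.42967577 -0.1575712   0.022     ]
cap [ 0.39970158 -0.38123378  0.0145    ] scene [ 0.39726095 -0.37606437  0.0155    ]
knob skirt [ 0.5192908  -0.25919597  0.019     ] scene [ 0.51348519 -0.25085869  0.019     ]
```

View pics/d1.png

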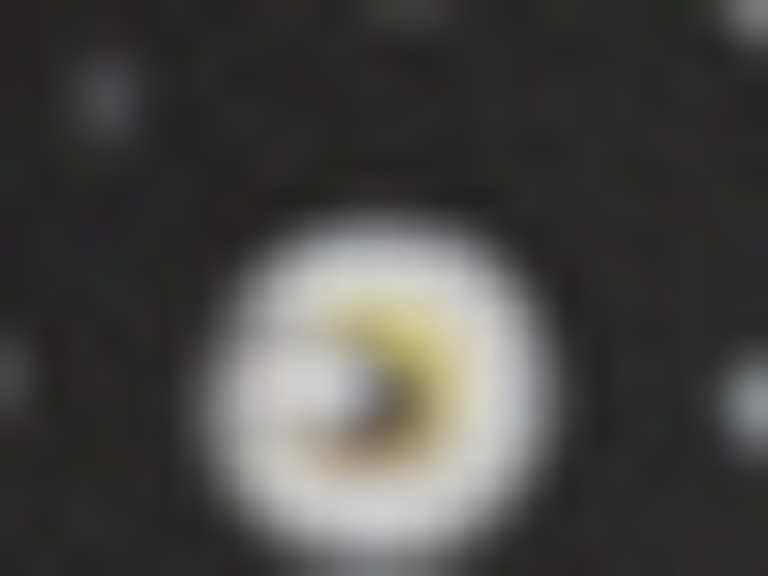

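View pics/d2.png

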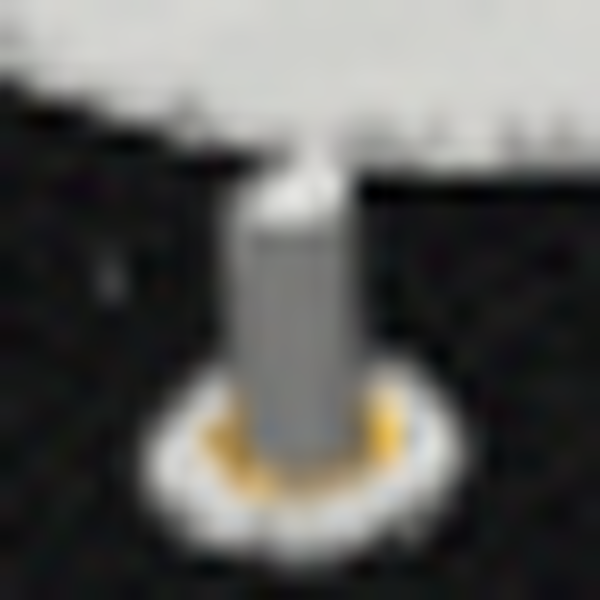

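```bash
python3 - <<'E'
from h import *
for n in('top','scene'):
    cs=[manip.read_camera(n) for _ in range(6)]
    f=np.mean([c['frame'].astype(float) for c in cs],0)
    print(n,np.std([c['frame'].astype(float) for c in cs],0).mean())
    c=cs[0]; np.savez(f'pics/m_{n}.npz',K=c['K'],R=c['R'],t=c['t'],frame=f)
def ov(n,u0,v0,w,h,s,curves,out):
    c=load('m',n); f=np.clip(c['frame'],0,255).astype(np.uint8)[v0:v0+h,u0:u0+w,::-1]
    f=cv2.resize(f,None,fx=s,fy=s,interpolation=cv2.INTER_NEAREST)
    for X,col in curves:
        p=(proj(c,X)-[u0,v0]+.5)*s-.5
        cv2.polylines(f,[np.round(p*8).astype(int).reshape(-1,1,2)],False,col,1,cv2.LINE_AA,3)
    cv2.imwrite(f'pics/{out}.png',f)
a=np.linspace(0,2*np.pi,60)
circ=lambda x,y,z,r:np.stack([x+r*np.cos(a),y+r*np.sin(a),0*a+z]).T
S=(.4175,.1465)
cv=[(circ(*S,.07,.005),(0,0,255)),(circ(*S,.045,.005),(0,255,0))]
ov('top',165,253,24,18,32,cv,'e1'); ov('scene',198,262,24,24,25,cv,'e2')
C=(.490,.078);K=(.519,-.259)
cv=[(circ(*C,.057,.026),(0,0,255)),(circ(*C,.057,.0225),(0,0,255))]
ov('top',180,210,50,50,12,cv,'e3'); ov('scene',195,235,50,40,12,cv,'e4')
# knob
h=np.radians(11); Rz=np.array([[np.cos(h),-np.sin(h)],[np.sin(h),np.cos(h)]])
bar=np.array([[-.019,.006],[.019,.006],[.028,0],[.019,-.006],[-.019,-.006],[-.019,.006]])@Rz.T+K
B=lambda z:np.c_[bar,0*bar[:,0]+z]
cv=[(circ(*K,.019,.0225),(0,0,255)),(circ(*K,.0,.0225),(0,255,0)),(B(.038),(255,0,0))]
ov('top',322,205,40,35,16,cv,'e5'); ov('scene',305,200,40,35,16,cv,'e6')
E
cd pics; python3 -c "
import cv2,numpy as np
def row(l,o):
    i=[cv2.resize(cv2.imread(x+'.png'),(500,500)) for x in l]; cv2.imwrite(o,np.hstack(i)[:, :])
"

```

```text
top 0.5758036766920318
scene 1.2667321513473921
```

View pics/e1.png

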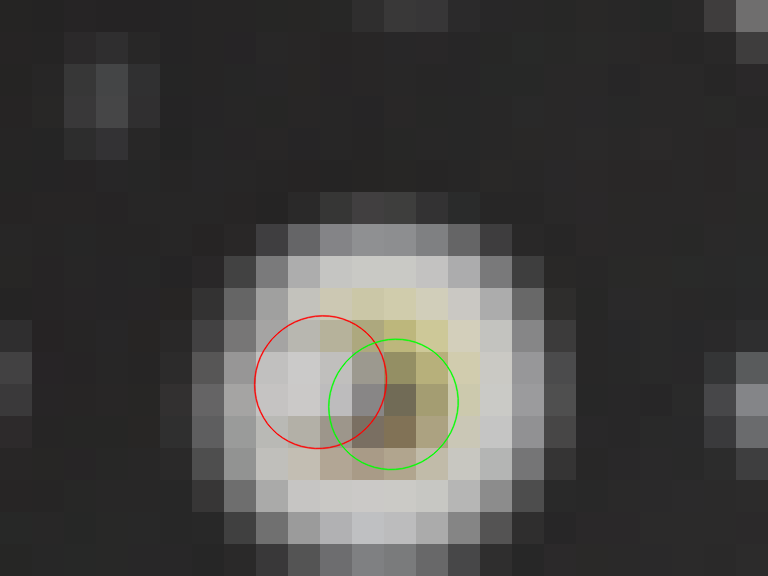

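View pics/e2.png

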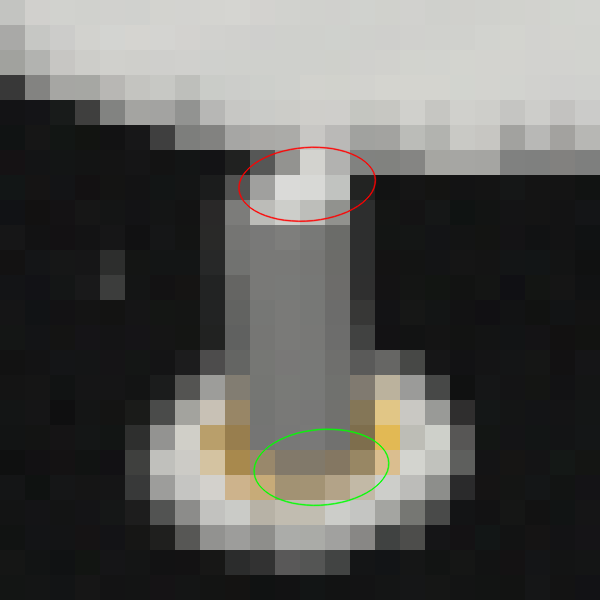

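View pics/e3.png

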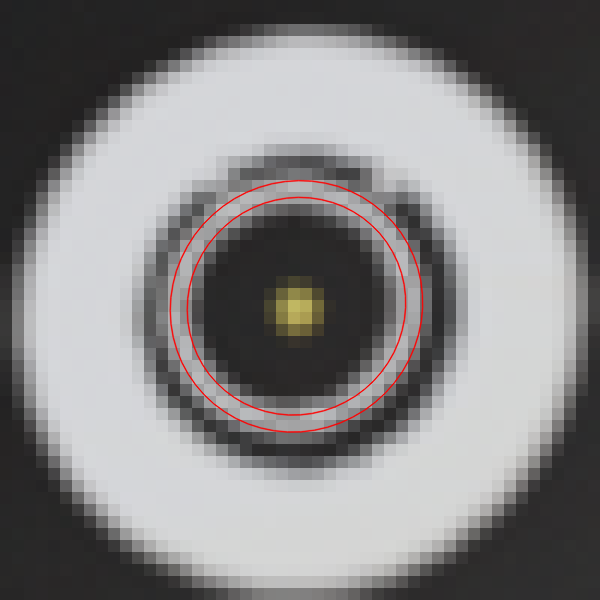

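View pics/e4.png

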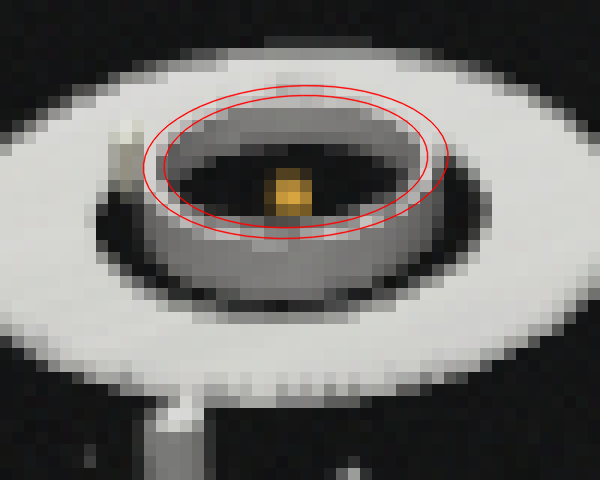

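View pics/e5.png

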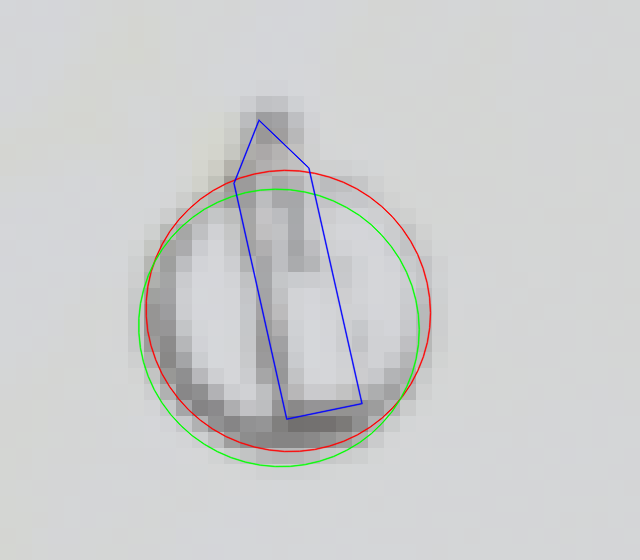

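View pics/e6.png

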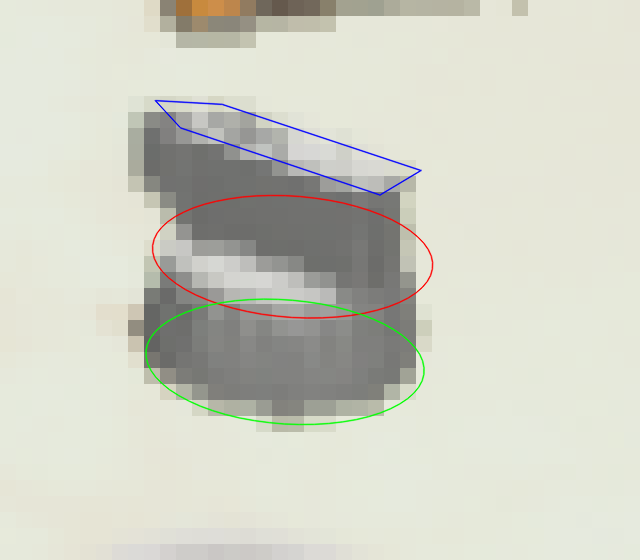

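```bash
cat > fit.py <<'E'
from h import *
import itertools
def poly(r,d,th):
    a=np.linspace(0,2*np.pi,120)
    rr=np.minimum(r,d/np.maximum(np.cos(a),1e-6)*(np.cos(a)>0)+9*(np.cos(a)<=0))
    return np.stack([rr*np.cos(a+th),rr*np.sin(a+th)]).T
SS=8
def mask(c,P,u0,v0,w,h):
    m=np.zeros((h*SS,w*SS),np.uint8); p=((P-[u0,v0])+.5)*SS-.5
    cv2.fillPoly(m,[np.round(p*16).astype(np.int32)],1,shift=4); return m
def render(c,S,th,d,rb,win,sh):
    u0,v0,w,h=win
    Z=lambda P,z:proj(c,np.c_[P+S,np.full(len(P),z)])+sh
    full=poly(.005,d,th); top=poly(.005-.001,d-.001,th)
    circ=lambda r,z:Z(poly(r,9,0),z)
    L=np.zeros((h*SS,w*SS),int)
    L[mask(c,circ(.0135,.0465),*win)>0]=1
    L[mask(c,circ(rb,.047),*win)>0]=2
    hull=cv2.convexHull(np.r_[Z(full,.047),Z(full,.069)].astype(np.float32))[:,0]
    L[mask(c,hull,*win)>0]=3
    L[mask(c,Z(full,.069),*win)>0]=4   # bevel
    L[mask(c,Z(top,.07),*win)>0]=5
    return L
def cost(c,S,th,d,rb,win,sh,weight,bgL=None):
    u0,v0,w,h=win; L=render(c,S,th,d,rb,win,sh)
    if bgL is not None: L=np.where(L==0,bgL,L)
    n=L.max()+1
    A=np.stack([cv2.resize((L==k).astype(np.float32),(w,h),interpolation=cv2.INTER_AREA).ravel() for k in range(n)],1)
    b=c['frame'][v0:v0+h,u0:u0+w].reshape(-1,3).astype(float)
    W=np.sqrt(weight.ravel())[:,None]
    x,*_=np.linalg.lstsq(A*W,b*W,rcond=None)
    return (((A@x-b)*W)**2).sum()
if __name__=='__main__':
    S=np.array([.4175,.1465])
    for n,win in(('top',(169,258,15,15)),('scene',(203,266,14,18))):
        c=load('m',n); w=np.ones((win[3],win[2]))
        bg=None
        if n=='scene':
            # plate edge background: rows above
            v0=win[1]; bgL=np.zeros((win[3]*SS,win[2]*SS),int); bgL[:int((268.3-v0+.5)*SS)]=6; bg=bgL
        res=[]
        for d in(.003,.0035,.004):
          for rb in(.0075,.0085) :
            for th in np.radians(np.arange(-180,180,15)):
              best=min((cost(c,S,th,d,rb,win,np.array(s),w,bg),s) for s in itertools.product(np.arange(-1.2,1.3,.3),repeat=2))
              res.append((best[0],d,rb,round(np.degrees(th)),best[1]))
        res.sort(key=lambda r:r[0])
        print(n); [print([np.round(q,4) for q in r]) for r in res[:10]]
        for th in range(-180,180,15): print(th,round(min(r[0] for r in res if r[3]==th)),end='; ')
        print()
E
time python3 fit.py
```

```text
top
[np.float64(114148.9798), np.float64(0.0035), np.float64(0.0085), np.int64(0), array([-0.3, -0.3])]
[np.float64(114470.148), np.float64(0.004), np.float64(0.0085), np.int64(0), array([-0.3, -0.3])]
[np.float64(114725.0509), np.float64(0.003), np.float64(0.0085), np.int64(0), array([-0.3, -0.3])]
[np.float64(115141.3028), np.float64(0.003), np.float64(0.0085), np.int64(15), array([-0.3, -0.3])]
[np.float64(115412.8861), np.float64(0.004), np.float64(0.0085), np.int64(-90), array([-0.3, -0.3])]
[np.float64(115450.2985), np.float64(0.004), np.float64(0.0085), np.int64(-15), array([-0.3, -0.3])]
[np.float64(115529.1792), np.float64(0.0035), np.float64(0.0085), np.int64(15), array([-0.3, -0.3])]
[np.float64(116321.8916), np.float64(0.004), np.float64(0.0085), np.int64(-30), array([-0.3, -0.3])]
[np.float64(116393.4615), np.float64(0.0035), np.float64(0.0085), np.int64(-15), array([-0.3, -0.3])]
[np.float64(116395.9617), np.float64(0.0035), np.float64(0.0085), np.int64(-30), array([-0.3, -0.3])]
-180 130257; -165 129003; -150 126206; -135 124482; -120 121229; -105 118425; -90 115413; -
[... 834 characters left out ...]
loat64(0.004), np.float64(0.0085), np.int64(0), array([-0.6,  0.3])]
[np.float64(703887.3346), np.float64(0.004), np.float64(0.0085), np.int64(15), array([-0.6,  0.3])]
[np.float64(707454.5768), np.float64(0.003), np.float64(0.0085), np.int64(30), array([-0.9,  0.3])]
[np.float64(707689.2808), np.float64(0.0035), np.float64(0.0085), np.int64(30), array([-0.9,  0.3])]
-180 730204; -165 731104; -150 730388; -135 723389; -120 715366; -105 726830; -90 739431; -75 738025; -60 733926; -45 725664; -30 710569; -15 696010; 0 687810; 15 693940; 30 707455; 45 724390; 60 749104; 75 741071; 90 732305; 105 729877; 120 731103; 135 731122; 150 731506; 165 732471; 
real	5m24.899s
user	4m43.125s
sys	0m24.812s
```

Emit:
arm_command:
  steps:
    - [0.188,-0.655,-0.08,0,0,-63.5,-1]
    - [0.188,-0.655,-0.08,0,0,-63.5,-1]
    - [0.188,-0.655,-0.08,0,0,-63.5,-1]
    - [0.188,-0.655,-0.08,0,0,-63.5,-1]
    - [0.188,-0.655,-0.08,0,0,-63.5,-1]
    - [0.188,-0.655,-0.08,0,0,-63.5,-1]
    - [0.188,-0.655,-0.08,0,0,-63.5,-1]
    - [0.188,-0.655,-0.08,0,0,-63.5,-1]
    - [0.188,-0.655,-0.08,0,0,-63.5,-1]
    - [0.188,-0.655,-0.08,0,0,-63.5,-1]
    - [0.188,-0.655,-0.08,0,0,-63.5,-1]
    - [0.188,-0.655,-0.08,0,0,-63.5,-1]
  newtons: 30

```text
clock: 1.7
tool_pos: [0.3821, 0.013, 0.1732]
tool_rot: [-0.0, 1.0, 0.0, 0.001]
wrist_force: [1.3, 0.5, 0.8]
grip_width: 0.0856
```

Emit:
arm_command:
  steps:
    - [0.051,-0.176,-0.093,0,0,0,-1]
    - [0.051,-0.176,-0.093,0,0,0,-1]
    - [0.051,-0.176,-0.093,0,0,0,-1]
    - [0.051,-0.176,-0.093,0,0,0,-1]
    - [0.051,-0.176,-0.093,0,0,0,-1]
    - [0.051,-0.176,-0.093,0,0,0,-1]
    - [0.051,-0.176,-0.093,0,0,0,-1]
    - [0.051,-0.176,-0.093,0,0,0,-1]

```text
clock: 2.37
tool_pos: [0.4328, -0.1608, 0.0801]
tool_rot: [-0.0, 1.0, -0.0, -0.0]
wrist_force: [0.2, 0.6, 0.1]
grip_width: 0.0855
```

```bash
python3 - <<'E'
from h import *
shot('top','b');shot('scene','b');print(manip.get_obs()['tool_pos'],manip.get_obs()['joints'])
crop('b','top',260,215,100,75,8,'b1');crop('b','scene',270,180,100,75,8,'b2')
E
```

```text
[ 0.43332125 -0.16019956  0.08083319] [-3.54206369e-01 -1.29594517e-01 -3.27180459e-01  1.37208265e+00
  1.44168484e-04  1.21477428e+00]
```

View pics/b1.png

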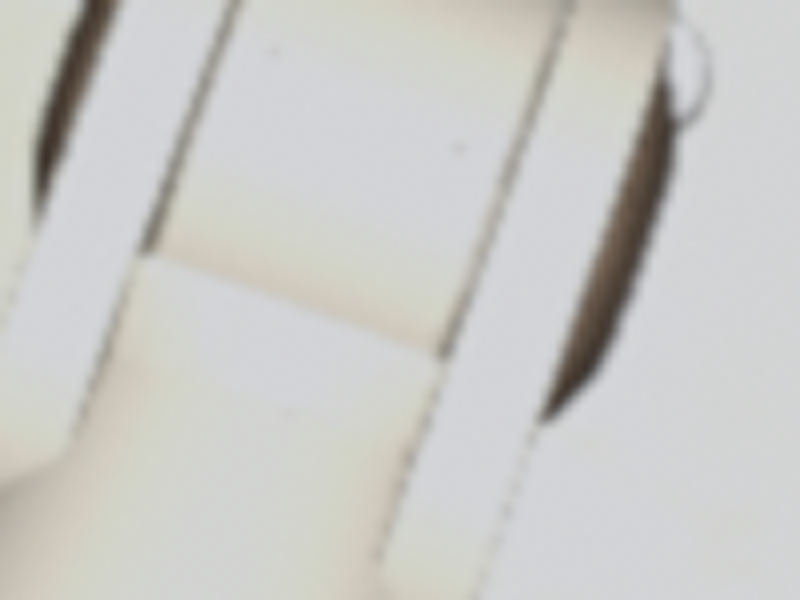

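View pics/b2.png

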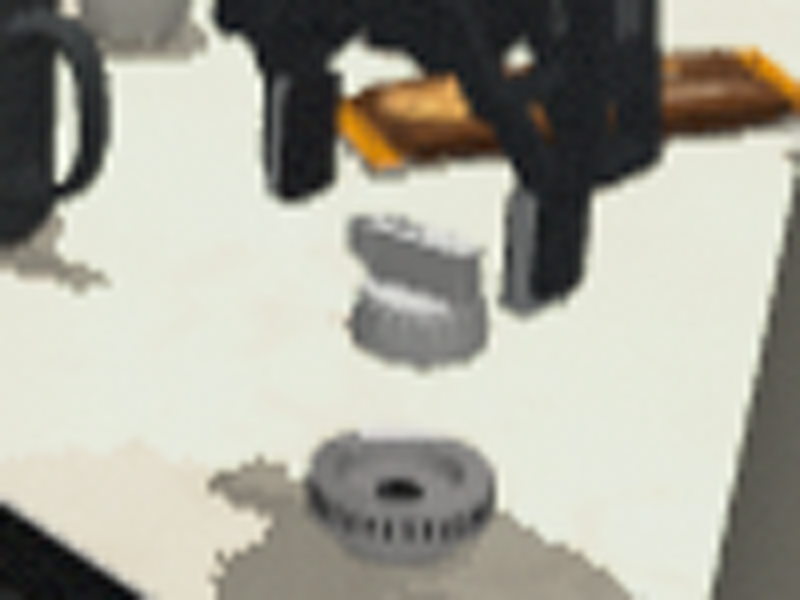

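Emit:
arm_command:
  steps:
    - [0,0,-0.03,0,0,0,-1]
    - [0,0,-0.055,0,0,0,-1]
    - [0,0,-0.07,0,0,0,-1]
    - [0,0,-0.077,0,0,0,-1]
    - [0,0,-0.077,0,0,0,0.3]
    - [0,0,-0.077,0,0,0,0.3]
    - [0,0,-0.077,0,0,0,0.3]
    - [0,0,-0.077,0,0,0,0.3]
    - [0,0,-0.077,0,0,0,0.3]
    - [0,0,-0.077,0,0,0,0.3]
  newtons: 20

```text
clock: 3.3
tool_pos: [0.4341, -0.161, 0.0048]
tool_rot: [0.0, 1.0, 0.001, 0.001]
wrist_force: [-0.9, 2.6, 7.4]
grip_width: 0.0532
```

```bash
python3 - <<'E'
from h import *
shot('scene','b3');o=manip.get_obs();print(o['tool_pos'],o['joints'],o['wrist_force'])
crop('b3','scene',270,180,100,75,8,'b3')
E
```

```text
[ 0.43408988 -0.16098998  0.00480589] [-3.55553915e-01 -8.99835565e-02 -4.40607777e-01  1.21761612e+00
  6.67443917e-04  1.21430696e+00] [-1.12096915  2.29433095  6.95252971]
```

View pics/b3.png

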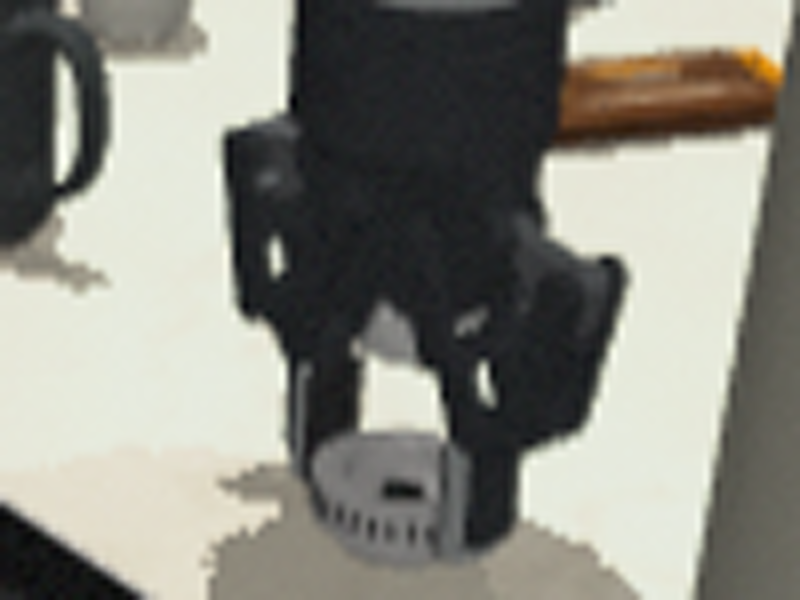

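Emit:
arm_command:
  steps:
    - [0,0,0,0,0,0,-1]
    - [0,0,0,0,0,0,-1]
    - [0,0,0,0,0,0,-1]
    - [0,0,0,0,0,15,-1]
    - [0,0,0,0,0,30,-1]
    - [0,0,0,0,0,45,-1]
    - [0,0,0,0,0,60,-1]
    - [0,0,0,0,0,75,-1]
    - [0,0,0,0,0,90,-1]
    - [0,0,0,0,0,90,-1]
    - [0,0,0,0,0,90,-1]
    - [0,0,0,0,0,90,-1]

```text
clock: 4.35
tool_pos: [0.433, -0.161, 0.003]
tool_rot: [0.0, 0.844, 0.536, -0.0]
wrist_force: [0.6, 0.4, -0.9]
grip_width: 0.0855
```

Emit:
arm_command:
  steps:
    - [0,0,0,0,0,27.6,-1]
    - [0,0,0,0,0,27.6,-1]
    - [0,0,0,0,0,27.6,-1]
    - [0,0,0,0,0,27.6,-1]
    - [0,0,0,0,0,27.6,-1]
    - [0,0,0,0,0,27.6,-1]

```text
clock: 4.85
tool_pos: [0.4331, -0.161, 0.003]
tool_rot: [0.0, 0.695, 0.719, -0.0]
wrist_force: [-0.4, -0.4, -0.3]
grip_width: 0.0854
```

Emit:
arm_command:
  steps:
    - [0.001,0,0,0,0,-2,-1]
    - [0.001,0,0,0,0,-2,-1]
    - [0.001,0,0,0,0,-2,0.3]
    - [0.001,0,0,0,0,-2,0.3]
    - [0.001,0,0,0,0,-2,0.3]
    - [0.001,0,0,0,0,-2,0.3]
    - [0.001,0,0,0,0,-2,0.3]
    - [0.001,0,0,0,0,-2,0.3]
    - [0.001,0,0,0,0,-2,0.3]
  newtons: 30

```text
clock: 5.6
tool_pos: [0.4341, -0.161, 0.0033]
tool_rot: [0.0, 0.707, 0.708, 0.0]
wrist_force: [-1.5, 0.4, 5.4]
grip_width: 0.0529
```

```bash
python3 - <<'E'
from h import *
shot('scene','b4');o=manip.get_obs();print(o['tool_pos'],o['tool_rot'],o['joints'],o['wrist_force'],o['ft_torque'],o['grip_width'])
crop('b4','scene',270,180,100,75,8,'b4')
c=load('m','top')
for z in(.022,.008): print(proj(c,[.4341,-.161,z]))
E
```

```text
[ 0.43415873 -0.16101926  0.00331931] [1.99984152e-04 7.06533129e-01 7.07679939e-01 4.64951944e-05] [-3.55100163e-01 -8.64741064e-02 -4.40332313e-01  1.21653576e+00
 -8.20036589e-05 -3.56722014e-01] [-1.89436047 -0.04120047  6.12418691] [ 0.06887395  0.35204148 -0.02336327] 0.052453803359586666
[301.34714596 257.7717004 ]
[301.29937169 258.21811509]
```

View pics/b4.png

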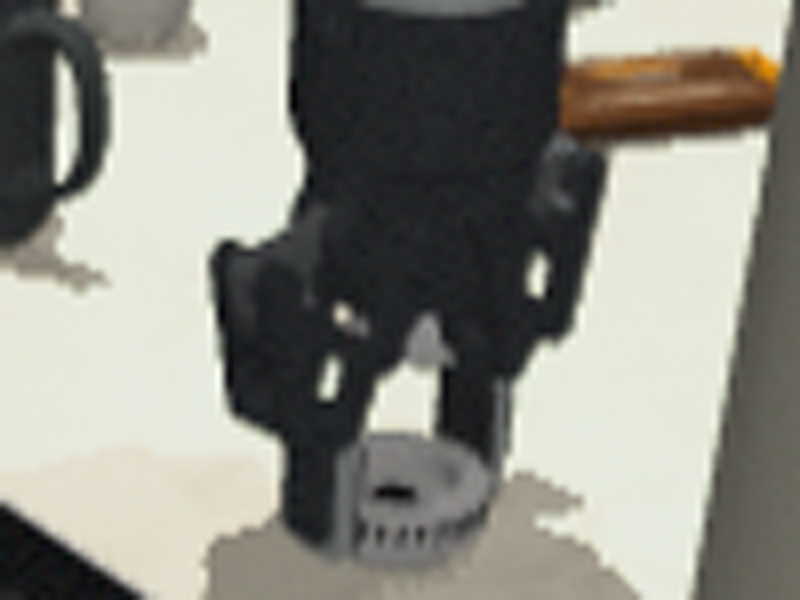

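```bash
python3 - <<'E'
from h import *
a=np.linspace(0,2*np.pi,60)
circ=lambda x,y,z,r:np.stack([x+r*np.cos(a),y+r*np.sin(a),0*a+z]).T
def ov(tag,n,u0,v0,w,h,s,curves,out):
    c=load(tag,n); f=np.clip(c['frame'],0,255).astype(np.uint8)[v0:v0+h,u0:u0+w,::-1]
    f=cv2.resize(f,None,fx=s,fy=s,interpolation=cv2.INTER_NEAREST)
    for X,col in curves:
        p=(proj(c,X)-[u0,v0]+.5)*s-.5
        cv2.polylines(f,[np.round(p*8).astype(int).reshape(-1,1,2)],False,col,1,cv2.LINE_AA,3)
    cv2.imwrite(f'pics/{out}.png',f)
P=(.4341,-.161)
cv=[(circ(*P,.022,.027),(0,0,255)),(circ(*P,.022,.018),(0,0,255)),(circ(*P,.008,.027),(0,255,0))]
ov('b4','scene',300,225,40,30,20,cv,'f1')
ov('m','scene',300,225,40,30,20,cv,'f2')
ov('m','top',286,243,32,30,20,cv,'f3')
E
```

```text
(no output)
```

View pics/f1.png

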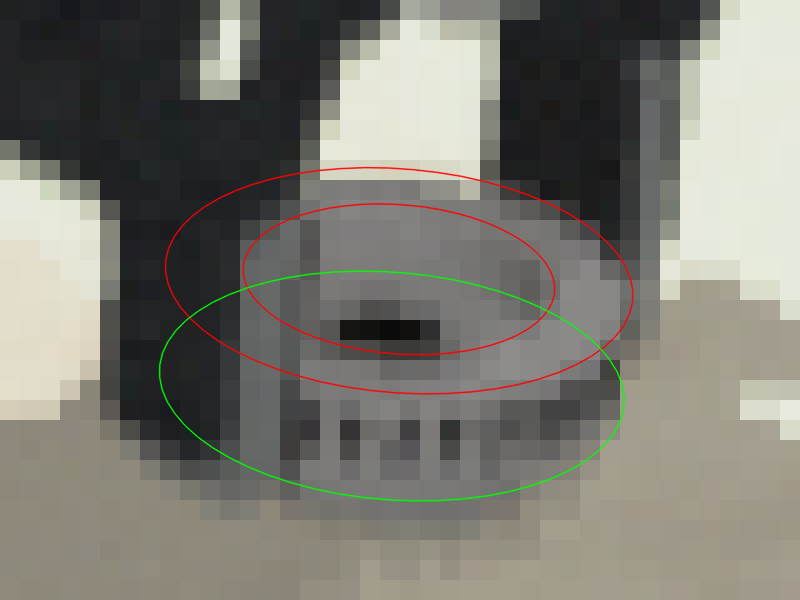

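View pics/f2.png

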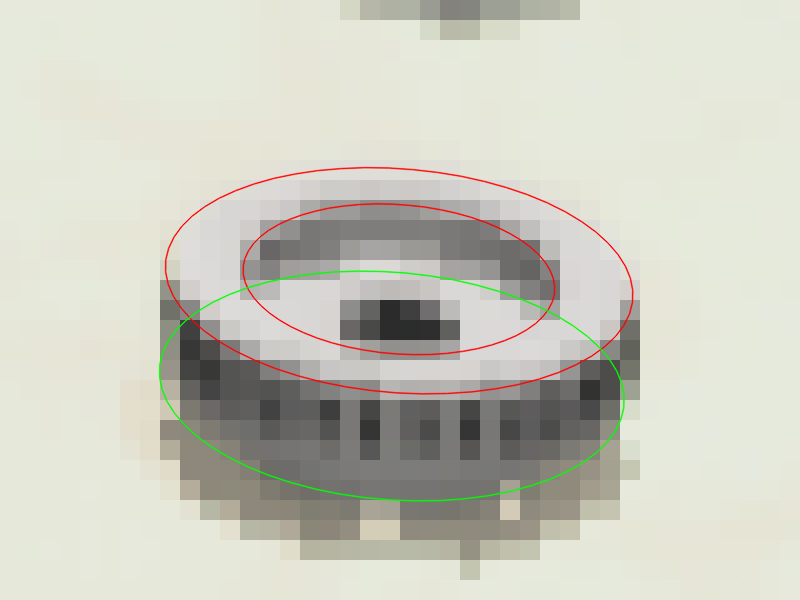

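View pics/f3.png

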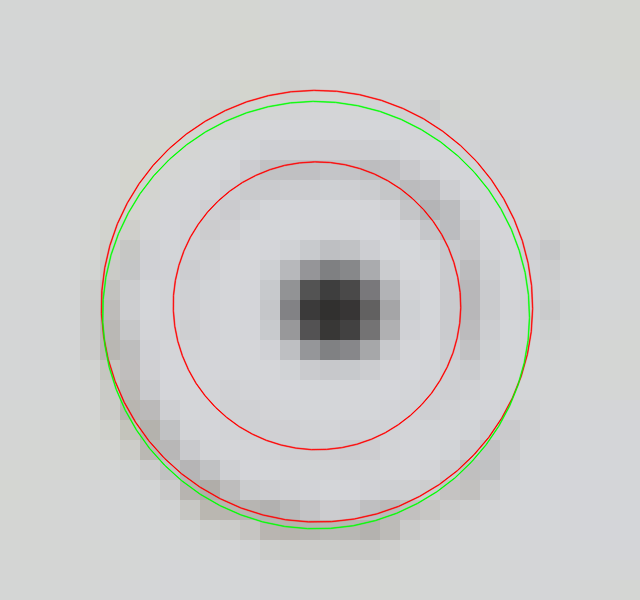

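```bash
cat > cup.py <<'E'
from h import *
from scipy.optimize import minimize
SS=8
def fit(n,objs,win,x0):
    c=load('m',n);u0,v0,w,h=win
    a=np.linspace(0,2*np.pi,90)
    b=c['frame'][v0:v0+h,u0:u0+w].reshape(-1,3)
    def cost(p):
        L=np.zeros((h*SS,w*SS),np.uint8)
        for k,(r,z) in enumerate(objs):
            X=np.stack([p[0]+r*np.cos(a),p[1]+r*np.sin(a),0*a+z]).T
            q=(proj(c,X)-[u0,v0]+.5)*SS-.5
            cv2.fillPoly(L,[np.round(q*16).astype(np.int32)],k+1,shift=4)
        A=np.stack([cv2.resize((L==k).astype(np.float32),(w,h),interpolation=cv2.INTER_AREA).ravel() for k in range(len(objs)+1)],1)
        x,res,*_=np.linalg.lstsq(A,b,rcond=None)
        return ((A@x-b)**2).sum()
    r=minimize(cost,x0,method='Nelder-Mead',options=dict(initial_simplex=np.array(x0)+[[0,0],[.002,0],[0,.002]],xatol=1e-5)); return r.x.round(5),r.fun
# ring+inner dark
print('cup top',fit('top',[(.026,.057),(.0225,.057)],(191,220,28,30),[.49,.078]))
print('plate',fit('top',[(.059,.047)],(176,207,60,60),[.49,.078]))
print('cap top',fit('top',[(.031,.013)],(372,252,36,38),[.4,-.381]))
print('cap scene',fit('scene',[(.031,.015)],(370,208,38,22),[.4,-.381]))
print('hole top',fit('top',[(.006,.012)],(297,253,10,10),[.434,-.161]))
E
python3 cup.py
```

```text
cup top (array([0.4902 , 0.07841]), np.float64(6076393.060064814))
plate (array([0.48999, 0.07878]), np.float64(20659003.032073423))
cap top (array([ 0.39959, -0.38094]), np.float64(160329.57414193946))
cap scene (array([ 0.39326, -0.36855]), np.float64(2562270.693372763))
hole top (array([ 0.43431, -0.16349]), np.float64(44703.6176549602))
```

Emit:
arm_command:
  steps:
    - [0,0,0.03,0,0,0,0.3]
    - [0,0,0.07,0,0,0,0.3]
    - [0,0,0.11,0,0,0,0.3]
    - [0.056,0.2395,0.11,0,0,0,0.3]
    - [0.056,0.2395,0.11,0,0,0,0.3]
    - [0.056,0.2395,0.11,0,0,0,0.3]
    - [0.056,0.2395,0.11,0,0,0,0.3]
    - [0.056,0.2395,0.11,0,0,0,0.3]
    - [0.056,0.2395,0.11,0,0,0,0.3]
    - [0.056,0.2395,0.11,0,0,0,0.3]
    - [0.056,0.2395,0.11,0,0,0,0.3]
    - [0.056,0.2395,0.11,0,0,0,0.3]
  newtons: 40

```text
clock: 6.65
tool_pos: [0.4897, 0.0785, 0.1125]
tool_rot: [-0.0, 0.706, 0.708, -0.001]
wrist_force: [0.1, -0.2, -2.2]
grip_width: 0.0521
```

```bash
python3 - <<'E'
from h import *
shot('scene','g');shot('top','g');o=manip.get_obs();print(o['tool_pos'],o['tool_rot'],o['joints'],o['wrist_force'],o['ft_torque'],o['grip_width'])
crop('g','scene',170,190,120,90,6.6,'g1')
crop('g','top',150,190,120,90,6.6,'g2')
E
```

```text
[0.48982446 0.07754134 0.11278392] [-6.98500773e-05  7.06959933e-01  7.07253552e-01 -2.48077432e-04] [ 1.57104184e-01 -5.37646489e-02 -1.95231549e-01  1.42981290e+00
 -1.78701221e-04  1.56688987e-01] [-0.39037488  0.06974112 -1.31169297] [-0.05120867  0.00375369 -0.0293299 ] 0.05237380396576391
```

View pics/g1.png

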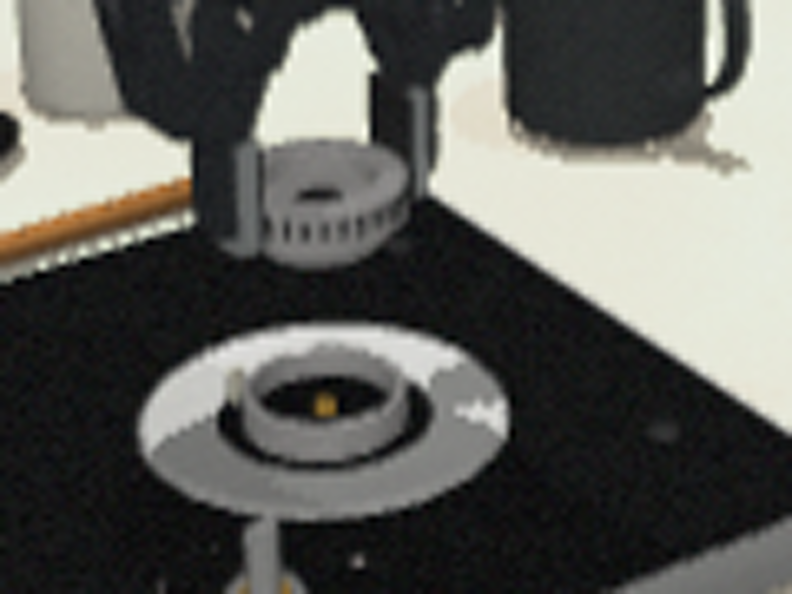

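View pics/g2.png

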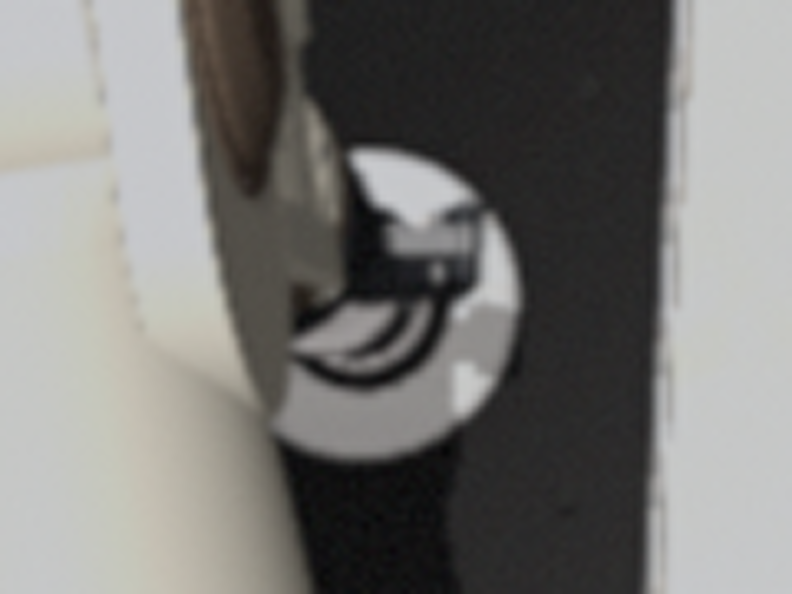

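```bash
python3 - <<'E'
from h import *
c=load('g','scene')
print(proj(c,[.4341,-.161,.0135]),'obs',390/20-.5+300,330/20-.5+225)
print(proj(c,[.4898,.0775,.123]),'obs 218.2 218.8')
print(proj(c,[.4902,.0784,.057]),'obs cup', (325.5)/6.6-.5+170,(384)/6.6-.5+190)
E
```

```text
[319.20978594 241.60714138] obs 319.0 241.0
[218.33194354 219.16085369] obs 218.2 218.8
[218.96743181 247.86617919] obs cup 218.8181818181818 247.6818181818182
```

Emit:
arm_command:
  steps:
    - [0.0003,0.0005,-0.02,0,0,0,0.3]
    - [0.0003,0.0005,-0.035,0,0,0,0.3]
    - [0.0003,0.0005,-0.045,0,0,0,0.3]
    - [0.0003,0.0005,-0.05,0,0,0,0.3]
    - [0.0003,0.0005,-0.05,0,0,0,0.3]
    - [0.0003,0.0005,-0.05,0,0,0,0.3]

```text
clock: 7.25
tool_pos: [0.4905, 0.0786, 0.0634]
tool_rot: [0.0, 0.707, 0.707, 0.0]
wrist_force: [-0.3, -0.8, 0.1]
grip_width: 0.0523
```

```bash
python3 - <<'E'
from h import *
for i in range(3):
    o=manip.get_obs();print(o['tool_pos'],o['wrist_force'],o['ft_torque'])
    shot('scene','g3')
crop('g3','scene',170,190,120,90,6.6,'g3')
E
```

```text
[0.49047084 0.07863036 0.06341477] [-0.3021632  -0.75560832  0.07060541] [ 0.0349293  -0.00462134 -0.03192913]
[0.49074865 0.07881735 0.0638122 ] [ 0.35199193 -0.02366031 -0.6366967 ] [0.01335984 0.01320393 0.05981346]
[0.4908381  0.07893776 0.06392095] [-0.07032092  0.99356234 -1.42501605] [0.00149268 0.00568023 0.0414038 ]
```

View pics/g3.png

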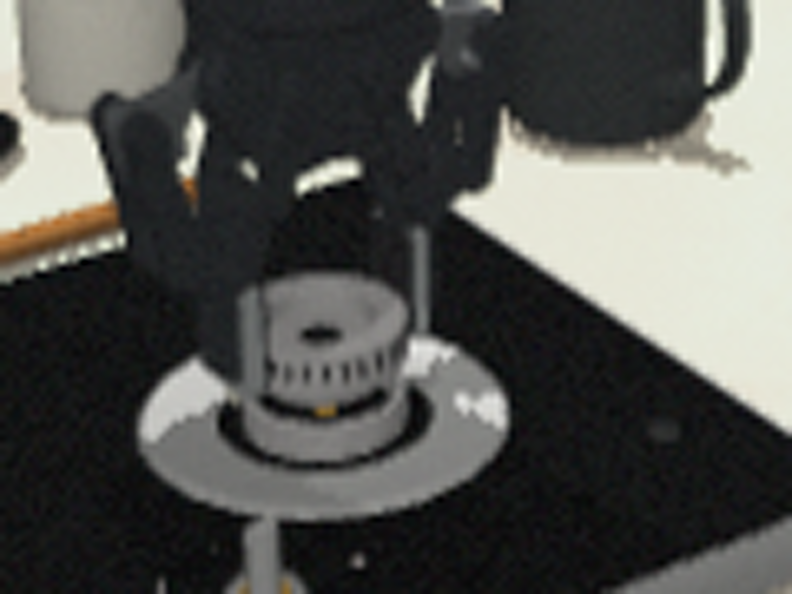

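Emit:
arm_command:
  steps:
    - [-0.0006,-0.0004,-0.003,0,0,0,0.3]
    - [-0.0006,-0.0004,-0.006,0,0,0,0.3]
    - [-0.0006,-0.0004,-0.009,0,0,0,0.3]
    - [-0.0006,-0.0004,-0.011,0,0,0,0.3]
    - [-0.0006,-0.0004,-0.0115,0,0,0,0.3]
    - [-0.0006,-0.0004,-0.0115,0,0,0,0.3]

```text
clock: 7.9
tool_pos: [0.4897, 0.0787, 0.0524]
tool_rot: [0.0, 0.706, 0.708, 0.0]
wrist_force: [-4.2, -1.7, 10.0]
grip_width: 0.0523
```

```bash
python3 - <<'E'
from h import *
shot('scene','g4')
o=manip.get_obs();print(o['tool_pos'],o['wrist_force'],o['ft_torque'])
crop('g4','scene',170,190,120,90,6.6,'g4')
E
```

```text
[0.48968826 0.07868289 0.05239487] [-4.18151271 -1.45171299  9.29374959] [-0.21567314  0.85475757  0.00235559]
```

View pics/g4.png

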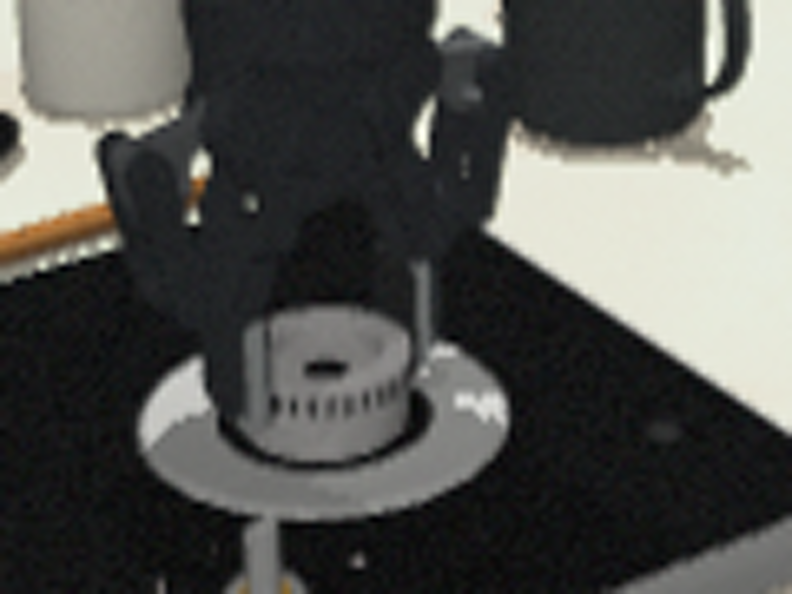

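Emit:
arm_command:
  steps:
    - [0,0,0,0,0,0,-1]
    - [0,0,0,0,0,0,-1]
    - [0,0,0,0,0,0,-1]
    - [0,0,0,0,0,0,-1]
    - [0,0,0.03,0,0,0,-1]
    - [0,0,0.07,0,0,0,-1]
    - [0,0,0.11,0,0,0,-1]
    - [-0.09,-0.16,0.11,0,0,0,-1]
    - [-0.09,-0.16,0.11,0,0,0,-1]
    - [-0.09,-0.16,0.11,0,0,0,-1]
    - [-0.09,-0.16,0.11,0,0,0,-1]
    - [-0.09,-0.16,0.11,0,0,0,-1]

```text
clock: 8.95
tool_pos: [0.3977, -0.0839, 0.1617]
tool_rot: [0.0, 0.707, 0.707, -0.0]
wrist_force: [0.3, 0.6, 0.2]
grip_width: 0.0853
```

```bash
python3 - <<'E'
from h import *
shot('scene','i');shot('top','i')
o=manip.get_obs();print(o['tool_pos'],o['wrist_force'],o['ft_torque'])
crop('i','scene',180,220,100,75,8,'i1')
crop('i','top',170,200,100,75,8,'i2')
E
```

```text
[ 0.3986135  -0.08334287  0.16172969] [-0.0374394  -0.32021865 -0.26500645] [-0.01231937 -0.01947871 -0.06649694]
```

View pics/i1.png

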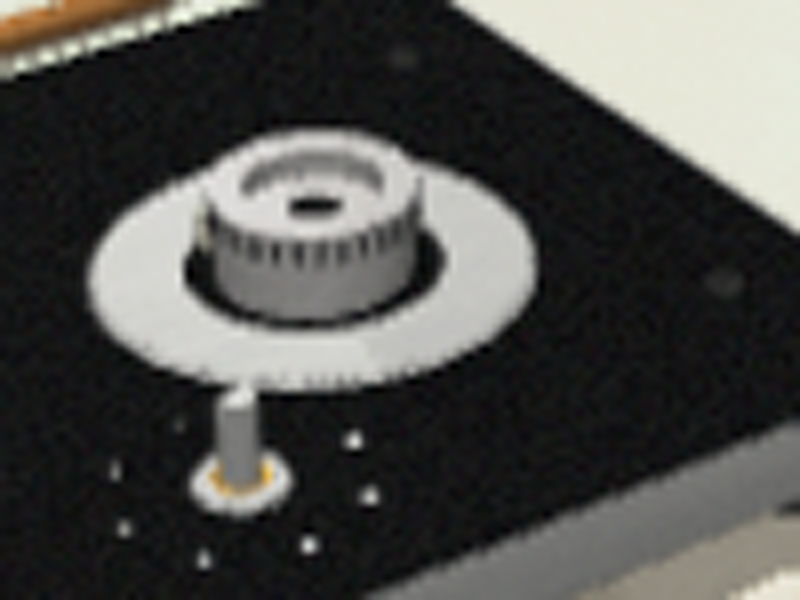

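View pics/i2.png

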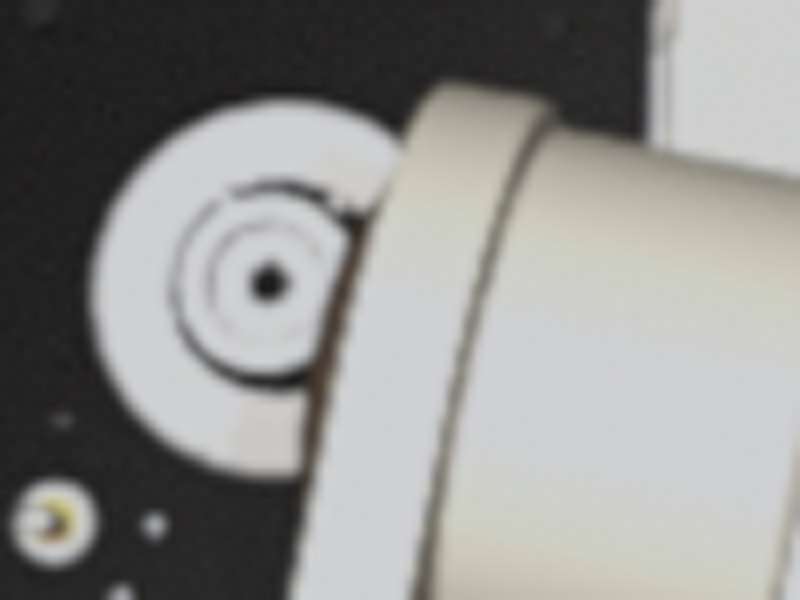

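Emit:
arm_command:
  steps:
    - [0.001,-0.298,-0.08,0,0,-90,-1]
    - [0.001,-0.298,-0.08,0,0,-90,-1]
    - [0.001,-0.298,-0.08,0,0,-90,-1]
    - [0.001,-0.298,-0.08,0,0,-90,-1]
    - [0.001,-0.298,-0.08,0,0,-90,-1]
    - [0.001,-0.298,-0.08,0,0,-90,-1]
    - [0.001,-0.298,-0.08,0,0,-90,-1]
    - [0.001,-0.298,-0.08,0,0,-90,-1]
    - [0.001,-0.298,-0.08,0,0,-90,-1]
    - [0.001,-0.298,-0.08,0,0,-90,-1]
    - [0.001,-0.298,-0.08,0,0,-90,-1]
    - [0.001,-0.298,-0.08,0,0,-90,-1]

```text
clock: 10.05
tool_pos: [0.4014, -0.379, 0.0808]
tool_rot: [-0.0, 0.999, 0.033, -0.0]
wrist_force: [-0.1, 0.4, 1.1]
grip_width: 0.0853
```

Emit:
arm_command:
  steps:
    - [0,0,0,0,0,-6,-1]
    - [0,0,0,0,0,-6,-1]
    - [0,0,0,0,0,-6,-1]

```text
clock: 10.3
tool_pos: [0.4013, -0.3789, 0.0812]
tool_rot: [-0.0, 1.0, -0.014, -0.0]
wrist_force: [0.3, 0.4, -0.0]
grip_width: 0.0853
```

```bash
python3 - <<'E'
from h import *
shot('scene','j');shot('top','j')
o=manip.get_obs();print(o['tool_pos'],o['tool_rot'],o['wrist_force'])
crop('j','scene',340,170,100,75,8,'j1')
c=load('j','top');print('crown hole',ray(c,203.06,235.06,.0625))
E
```

```text
[ 0.40113001 -0.37904847  0.0813066 ] [-9.47294852e-05  9.99899112e-01 -1.42040180e-02 -5.24826266e-05] [ 0.62082311 -0.73582423 -0.22471194]
crown hole [0.48917602 0.07985928 0.0625    ]
```

View pics/j1.png

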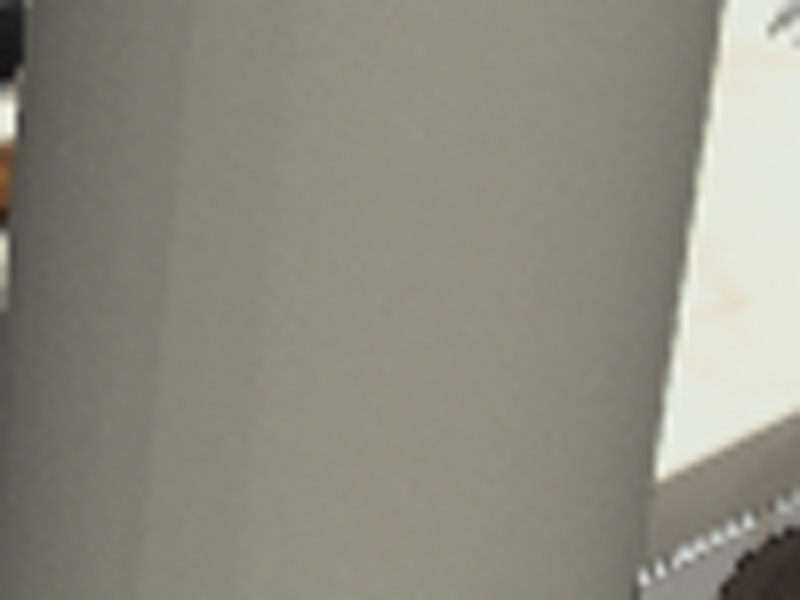

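View pics/j_top.png

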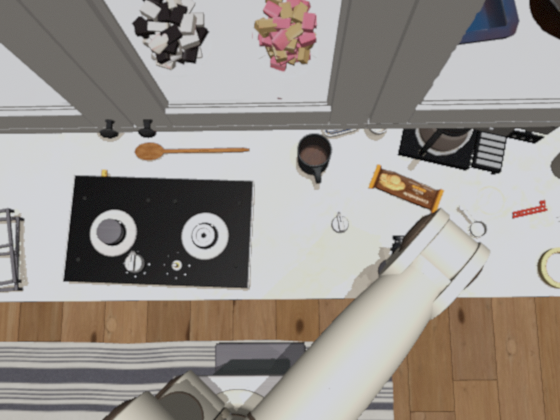

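Emit:
arm_command:
  steps:
    - [-0.0015,-0.002,-0.03,0,0,1.6,-1]
    - [-0.0015,-0.002,-0.055,0,0,1.6,-1]
    - [-0.0015,-0.002,-0.07,0,0,1.6,-1]
    - [-0.0015,-0.002,-0.08,0,0,1.6,-1]
    - [-0.0015,-0.002,-0.08,0,0,1.6,-1]
  newtons: 20

```text
clock: 10.82
tool_pos: [0.3984, -0.3804, -0.0007]
tool_rot: [-0.001, 1.0, -0.001, -0.001]
wrist_force: [-0.2, 0.2, -0.1]
grip_width: 0.0852
```

Emit:
arm_command:
  steps:
    - [0,0,0,0,0,0,0.2]
    - [0,0,0,0,0,0,0.2]
    - [0,0,0,0,0,0,0.2]
    - [0,0,0,0,0,0,0.2]
    - [0,0,0,0,0,0,0.2]
    - [0,0,0,0,0,0,0.2]

```text
clock: 11.32
tool_pos: [0.4, -0.382, 0.0031]
tool_rot: [0.001, 1.0, -0.002, 0.001]
wrist_force: [0.4, 1.6, 6.2]
grip_width: 0.0608
```

```bash
python3 - <<'E'
from h import *
o=manip.get_obs();print(o['tool_pos'],o['tool_rot'],o['wrist_force'],o['grip_width'])
import cup
from cup import fit
E
python3 - <<'E'
import sys; sys.path.insert(0,'.')
E
crop() { :; }; python3 - <<'E'
from h import *
crop('j','top',188,220,34,34,20,'j2')
E
```

```text
[ 0.40002054 -0.3819507   0.00311078] [ 8.36092103e-04  9.99997159e-01 -2.01122959e-03  9.67989350e-04] [0.35985163 1.5749356  6.23706449] 0.06077269224099207
cup top (array([0.4902 , 0.07841]), np.float64(6076393.060064814))
plate (array([0.48999, 0.07878]), np.float64(20659003.032073423))
cap top (array([ 0.39959, -0.38094]), np.float64(160329.57414193946))
cap scene (array([ 0.39326, -0.36855]), np.float64(2562270.693372763))
hole top (array([ 0.43431, -0.16349]), np.float64(44703.6176549602))
```

View pics/j2.png

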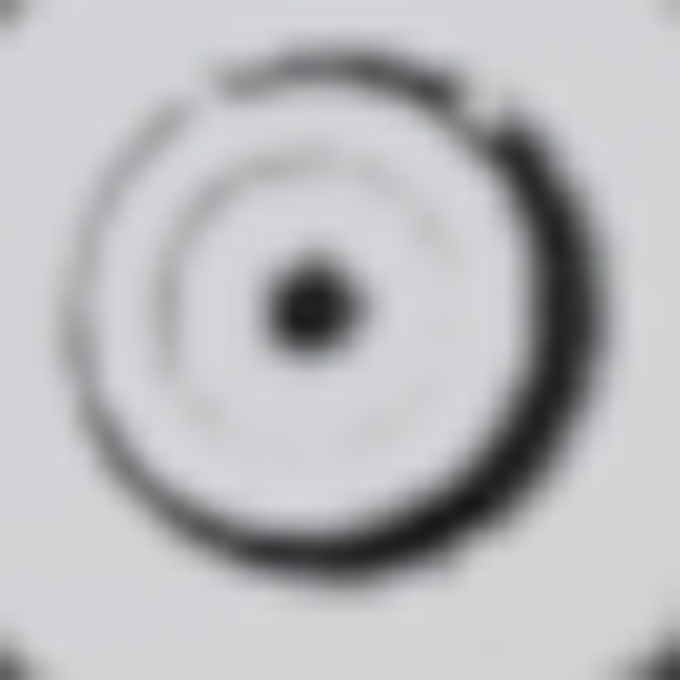

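Emit:
arm_command:
  steps:
    - [0,0,0.001,0,0,0,-1]
    - [0,0,0.001,0,0,0,-1]
    - [0,0,0.001,0,0,0,-1]
    - [0,0,0.001,0,0,90,-1]
    - [0,0,0.001,0,0,90,-1]
    - [0,0,0.001,0,0,90,-1]
    - [0,0,0.001,0,0,90,-1]
    - [0,0,0.001,0,0,90,-1]
    - [0,0,0.001,0,0,90,-1]
    - [0,0,0.001,0,0,90,-1]
    - [0,0,0.001,0,0,90,-1]
    - [0,0,0.001,0,0,90,-1]

```text
clock: 12.32
tool_pos: [0.3992, -0.3813, 0.0024]
tool_rot: [-0.0, 0.845, 0.534, -0.0]
wrist_force: [-0.3, -0.4, -0.4]
grip_width: 0.0859
```

Emit:
arm_command:
  steps:
    - [0,0,0,0,0,26,-1]
    - [0,0,0,0,0,26,-1]
    - [0,0,0,0,0,26,-1]
    - [0,0,0,0,0,26,-1]
    - [0,0,0,0,0,26,-1]
    - [0,0,0,0,0,26,-1]

```text
clock: 12.82
tool_pos: [0.3992, -0.3813, 0.0024]
tool_rot: [-0.0, 0.707, 0.707, -0.0]
wrist_force: [0.1, -0.6, -0.8]
grip_width: 0.0854
```

```bash
python3 - <<'E'
from h import *
o=manip.get_obs();print(o['tool_pos'],o['tool_rot'],o['wrist_force'],o['grip_width'])
c=load('j','top');print(ray(c,203.07,234.87,.071))
E
```

```text
[ 0.3992116  -0.38129298  0.00239574] [-9.25248006e-05  7.06758919e-01  7.07454466e-01 -2.25694104e-05] [ 0.0905353  -0.57618865 -0.75225174] 0.08535354451417727
[0.48857701 0.07835537 0.071     ]
```

Emit:
arm_command:
  steps:
    - [0.0008,0,-0.0015,0,0,0,-1]
    - [0.0008,0,-0.0015,0,0,0,0.2]
    - [0.0008,0,-0.0015,0,0,0,0.2]
    - [0.0008,0,-0.0015,0,0,0,0.2]
    - [0.0008,0,-0.0015,0,0,0,0.2]
    - [0.0008,0,-0.0015,0,0,0,0.2]
    - [0.0008,0,-0.0015,0,0,0,0.2]
  newtons: 40

```text
clock: 13.4
tool_pos: [0.4002, -0.3814, 0.0013]
tool_rot: [0.0, 0.706, 0.708, 0.0]
wrist_force: [-1.0, 0.7, 3.6]
grip_width: 0.0601
```

```bash
python3 - <<'E'
from h import *
o=manip.get_obs();print(o['tool_pos'],o['tool_rot'],o['wrist_force'],o['grip_width'])
E
```

```text
[ 0.40015835 -0.38144001  0.00130591] [2.23782441e-04 7.05899363e-01 7.08312106e-01 2.39154651e-05] [-1.00414667  0.66770295  3.56932223] 0.06013102738832998
```

Emit:
arm_command:
  steps:
    - [0,0,0.04,0,0,0,0.2]
    - [0,0,0.08,0,0,0,0.2]
    - [0.0895,0.46,0.12,0,0,0,0.2]
    - [0.0895,0.46,0.12,0,0,0,0.2]
    - [0.0895,0.46,0.12,0,0,0,0.2]
    - [0.0895,0.46,0.12,0,0,0,0.2]
    - [0.0895,0.46,0.12,0,0,0,0.2]
    - [0.0895,0.46,0.12,0,0,0,0.2]
    - [0.0895,0.46,0.12,0,0,0,0.2]
    - [0.0895,0.46,0.12,0,0,0,0.2]
    - [0.0895,0.46,0.12,0,0,0,0.2]
    - [0.0895,0.46,0.12,0,0,0,0.2]

```text
clock: 14.4
tool_pos: [0.4791, 0.0283, 0.1163]
tool_rot: [-0.0, 0.706, 0.708, -0.0]
wrist_force: [1.5, -0.3, -2.0]
grip_width: 0.0597
```

```bash
python3 - <<'E'
from h import *
o=manip.get_obs();print(o['tool_pos'],o['tool_rot'],o['wrist_force'],o['grip_width'])
E
```

```text
[0.47906659 0.02826555 0.11629211] [-4.35807686e-05  7.05869566e-01  7.08341832e-01 -6.44834502e-05] [ 1.52032103 -0.25637269 -1.97818993] 0.05970057394788885
```

Emit:
arm_command:
  steps:
    - [0.0106,0.0504,-0.01,0,0,0,0.2]
    - [0.0106,0.0504,-0.02,0,0,0,0.2]
    - [0.0106,0.0504,-0.03,0,0,0,0.2]
    - [0.0106,0.0504,-0.03,0,0,0,0.2]
    - [0.0106,0.0504,-0.03,0,0,0,0.2]

```text
clock: 14.82
tool_pos: [0.4892, 0.0758, 0.0856]
tool_rot: [-0.001, 0.706, 0.708, -0.001]
wrist_force: [0.9, 0.2, -1.3]
grip_width: 0.0599
```

```bash
python3 - <<'E'
from h import *
shot('scene','k')
shot('scene','k')
o=manip.get_obs();print(o['tool_pos'],o['tool_rot'],o['wrist_force'],o['grip_width'])
crop('k','scene',170,190,120,90,6.6,'k1')
E
```

```text
[0.48995969 0.07545571 0.08678944] [1.09412227e-04 7.06383063e-01 7.07829750e-01 1.68948689e-05] [ 1.00825575 -0.64348298 -0.61506944] 0.060084880463208645
```

View pics/k1.png

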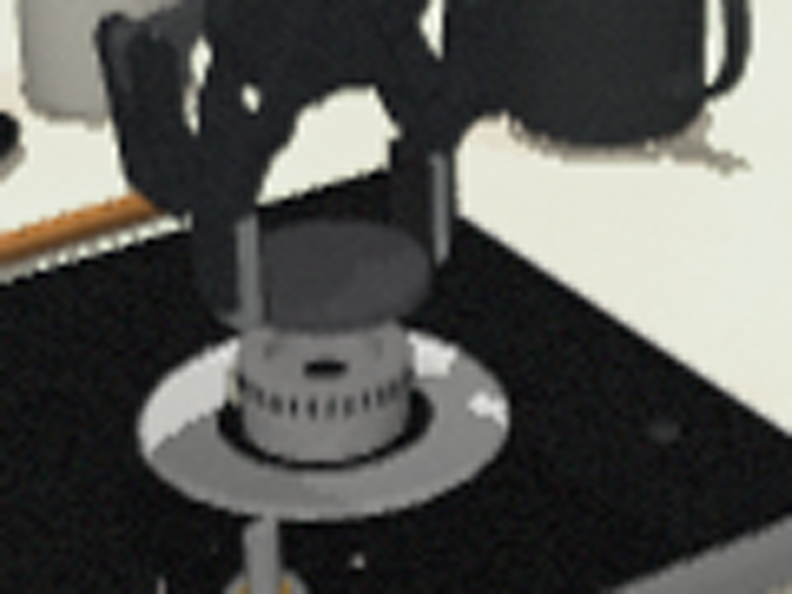

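Emit:
arm_command:
  steps:
    - [-0.0004,0.003,-0.004,0,0,0,0.2]
    - [-0.0004,0.003,-0.008,0,0,0,0.2]
    - [-0.0004,0.003,-0.011,0,0,0,0.2]
    - [-0.0004,0.003,-0.011,0,0,0,0.2]
    - [-0.0004,0.003,-0.011,0,0,0,0.2]

```text
clock: 15.33
tool_pos: [0.4894, 0.0794, 0.0752]
tool_rot: [-0.0, 0.706, 0.708, -0.0]
wrist_force: [0.4, -0.5, -1.0]
grip_width: 0.06
```

```bash
python3 - <<'E'
from h import *
o=manip.get_obs();print(o['tool_pos'],o['tool_rot'],o['wrist_force'],o['grip_width'])
E
```

```text
[0.48939344 0.07939037 0.07523018] [-1.07200503e-04  7.05884691e-01  7.08326740e-01 -1.44704615e-04] [ 0.42771782 -0.52644923 -0.98029751] 0.06002710550541669
```

Emit:
arm_command:
  steps:
    - [0.0002,-0.0007,-0.003,0,0,0,0.2]
    - [0.0002,-0.0007,-0.006,0,0,0,0.2]
    - [0.0002,-0.0007,-0.008,0,0,0,0.2]
    - [0.0002,-0.0007,-0.009,0,0,0,0.2]
    - [0.0002,-0.0007,-0.009,0,0,0,0.2]

```text
clock: 15.75
tool_pos: [0.4897, 0.0789, 0.0665]
tool_rot: [0.0, 0.706, 0.708, 0.0]
wrist_force: [0.6, -0.1, -1.8]
grip_width: 0.0602
```

```bash
python3 - <<'E'
from h import *
shot('scene','k2')
o=manip.get_obs();print(o['tool_pos'],o['tool_rot'],o['wrist_force'],o['grip_width'])
crop('k2','scene',170,190,120,90,6.6,'k2')
E
```

```text
[0.48973711 0.07888194 0.06644844] [ 2.67162167e-05  7.05788069e-01  7.08423038e-01 -1.88378660e-05] [-0.70094359  1.05672964 -0.3404502 ] 0.060273349192236245
```

View pics/k2.png

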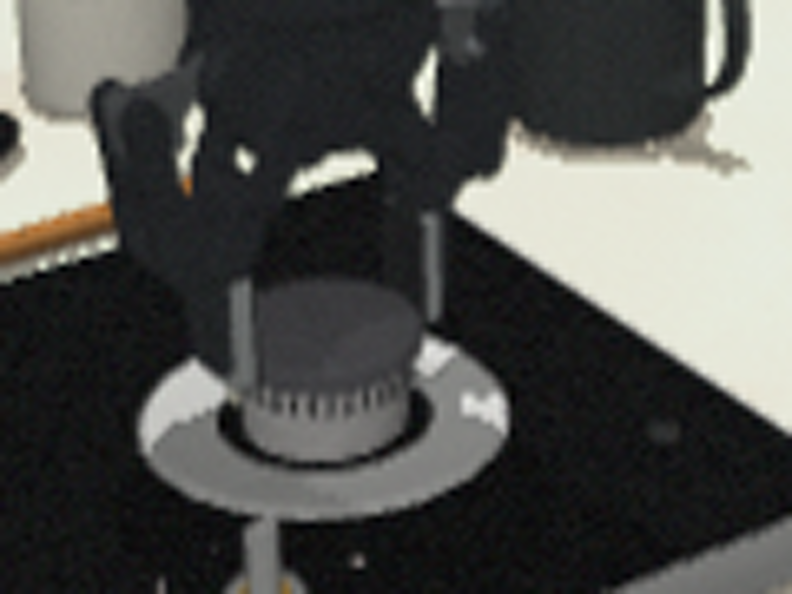

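Emit:
arm_command:
  steps:
    - [0,0,-0.001,0,0,0,0.2]
    - [0,0,-0.001,0,0,0,0.2]
    - [0,0,-0.001,0,0,0,0.2]

```text
clock: 16.05
tool_pos: [0.4899, 0.079, 0.0663]
tool_rot: [0.0, 0.706, 0.708, 0.0]
wrist_force: [-2.9, -0.8, 7.0]
grip_width: 0.0599
```

Emit:
arm_command:
  steps:
    - [0,0,0,0,0,0,-1]
    - [0,0,0,0,0,0,-1]
    - [0,0,0,0,0,0,-1]
    - [0,0,0,0,0,0,-1]
    - [0,0,0.03,0,0,0,-1]
    - [0,0,0.07,0,0,0,-1]
    - [0,-0.18,0.1,0,0,0,-1]
    - [0,-0.18,0.1,0,0,0,-1]
    - [0,-0.18,0.1,0,0,0,-1]
    - [0,-0.18,0.1,0,0,0,-1]
    - [0,-0.18,0.1,0,0,0,-1]
    - [0,-0.18,0.1,0,0,0,-1]

```text
clock: 17.05
tool_pos: [0.4898, -0.1044, 0.166]
tool_rot: [0.001, 0.707, 0.707, 0.0]
wrist_force: [0.3, 0.0, 0.7]
grip_width: 0.0855
```

```bash
python3 - <<'E'
from h import *
shot('scene','l');shot('top','l')
o=manip.get_obs();print(o['tool_pos'],o['tool_rot'],o['wrist_force'],o['grip_width'])
crop('l','scene',180,220,100,75,8,'l1')
crop('l','top',170,200,100,75,8,'l2')
E
```

```text
[ 0.48966146 -0.10154073  0.16524602] [-1.73726228e-04  7.06406249e-01  7.07806599e-01  2.20828497e-05] [-0.14325719 -0.1545914  -0.55240714] 0.0852726292949759
```

View pics/l1.png

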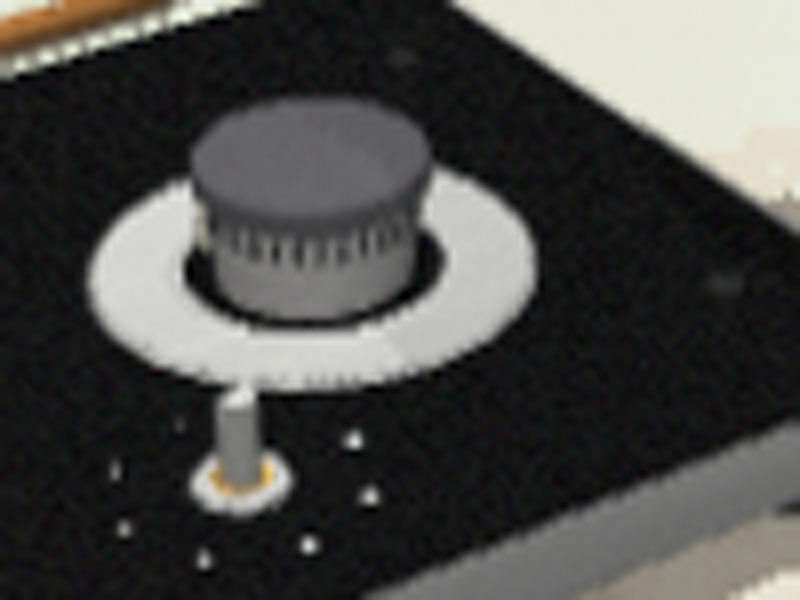

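View pics/l2.png

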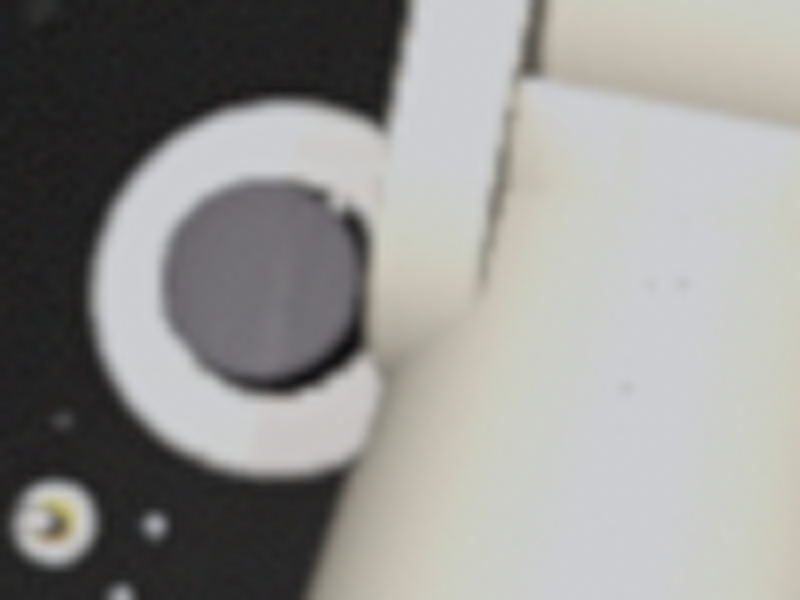

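View pics/l_top.png

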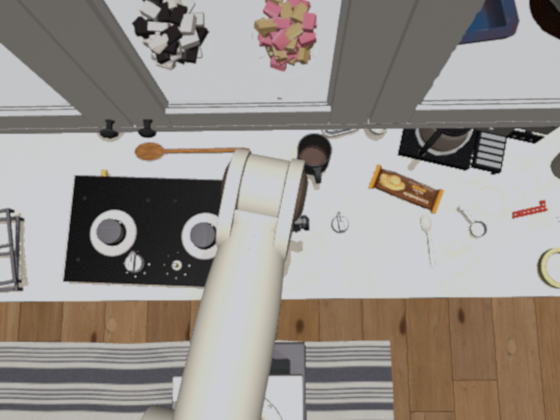

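Emit:
arm_command:
  steps:
    - [0.029,-0.156,-0.06,0,0,53,-1]
    - [0.029,-0.156,-0.06,0,0,53,-1]
    - [0.029,-0.156,-0.06,0,0,53,-1]
    - [0.029,-0.156,-0.06,0,0,53,-1]
    - [0.029,-0.156,-0.06,0,0,53,-1]
    - [0.029,-0.156,-0.06,0,0,53,-1]
    - [0.029,-0.156,-0.06,0,0,53,-1]
    - [0.029,-0.156,-0.06,0,0,53,-1]
    - [0.029,-0.156,-0.06,0,0,53,-1]
    - [0.029,-0.156,-0.06,0,0,53,-1]
  newtons: 20

```text
clock: 17.98
tool_pos: [0.5191, -0.2559, 0.1051]
tool_rot: [-0.0, 0.316, 0.949, 0.0]
wrist_force: [-0.7, 1.2, 0.6]
grip_width: 0.0856
```

```bash
python3 - <<'E'
from h import *
shot('scene','n')
o=manip.get_obs();print(o['tool_pos'],o['tool_rot'],o['wrist_force'],o['grip_width'])
crop('n','scene',270,150,100,75,8,'n1')
E
```

```text
[ 0.51901036 -0.25607198  0.10520704] [-1.77610702e-04  3.16187573e-01  9.48696674e-01  9.08656455e-05] [ 0.11846418 -0.63810949  0.49690621] 0.08501339802928379
```

View pics/n1.png

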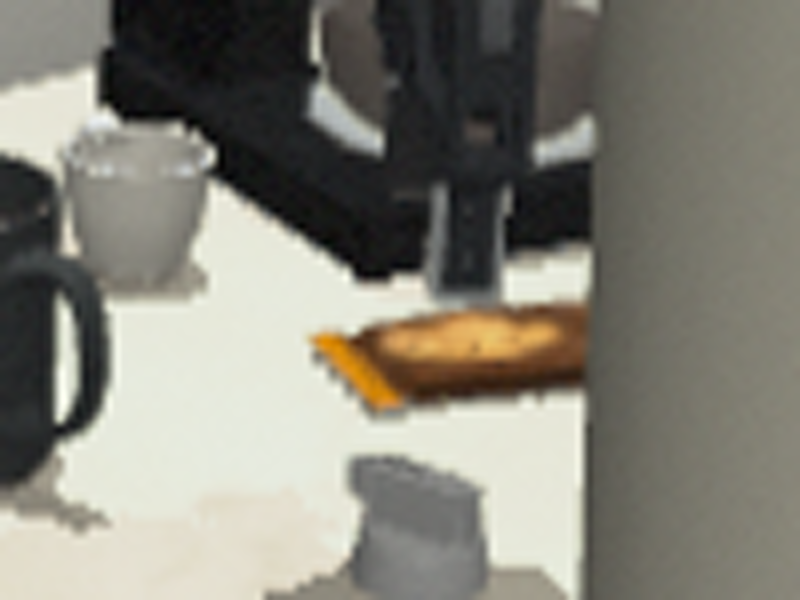

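Emit:
arm_command:
  steps:
    - [0,-0.0025,-0.03,0,0,0,-1]
    - [0,-0.0025,-0.06,0,0,0,-1]
    - [0,-0.0025,-0.08,0,0,0,-1]
    - [0,-0.0025,-0.095,0,0,0,-1]
    - [0,-0.0025,-0.102,0,0,0,-1]
    - [0,-0.0025,-0.102,0,0,0,-1]

```text
clock: 18.53
tool_pos: [0.5179, -0.2587, 0.0018]
tool_rot: [-0.001, 0.316, 0.949, 0.0]
wrist_force: [-0.3, -0.7, -0.8]
grip_width: 0.0857
```

```bash
python3 - <<'E'
from h import *
shot('scene','n2')
o=manip.get_obs();print(o['tool_pos'],o['tool_rot'],o['wrist_force'],o['grip_width'])
crop('n2','scene',270,150,100,75,8,'n2')
E
```

```text
[ 0.51861731 -0.25913542  0.00326777] [-4.19120129e-04  3.15832939e-01  9.48814718e-01  1.00232942e-04] [ 0.21293748 -0.48814507  0.53494168] 0.08570983900235482
```

View pics/n2.png

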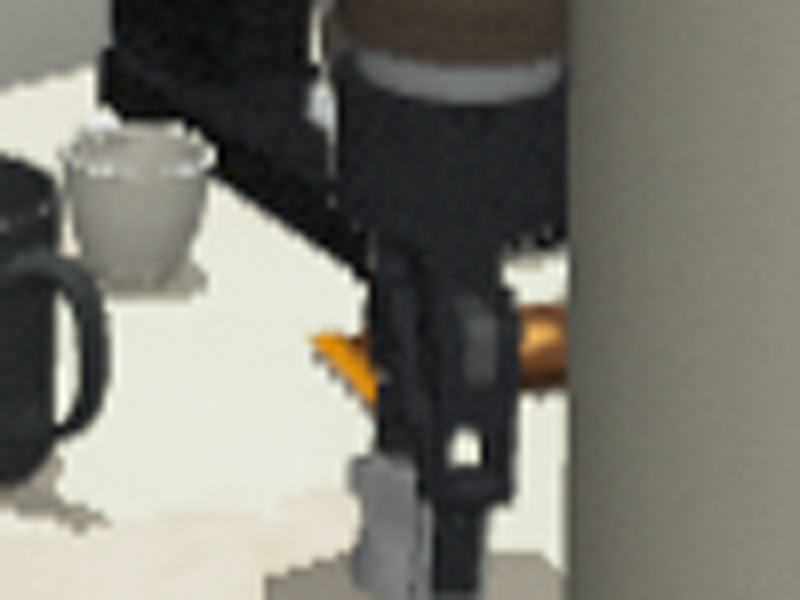

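Emit:
arm_command:
  steps:
    - [0,0,0,0,0,0,0.4]
    - [0,0,0,0,0,0,0.4]
    - [0,0,0,0,0,0,0.4]
    - [0,0,0,0,0,0,0.4]
    - [0,0,0,0,0,0,0.4]
    - [0,0,0,0,0,0,0.4]
    - [0,0,0,0,0,0,0.4]

```text
clock: 19.17
tool_pos: [0.5193, -0.2599, 0.0046]
tool_rot: [0.001, 0.316, 0.949, -0.0]
wrist_force: [0.1, 1.2, 6.6]
grip_width: 0.0426
```

```bash
python3 - <<'E'
from h import *
shot('scene','n3')
o=manip.get_obs();print(o['tool_pos'],o['tool_rot'],o['wrist_force'],o['ft_torque'],o['grip_width'])
crop('n3','scene',270,150,100,75,8,'n3')
E
```

```text
[ 0.5193075  -0.2598958   0.00455735] [ 8.49709676e-04  3.15608862e-01  9.48888991e-01 -7.90649563e-05] [-1.28899249  0.59118298  6.83737324] [ 0.16216167  0.16113839 -0.00604368] 0.04234863696296271
```

View pics/n3.png

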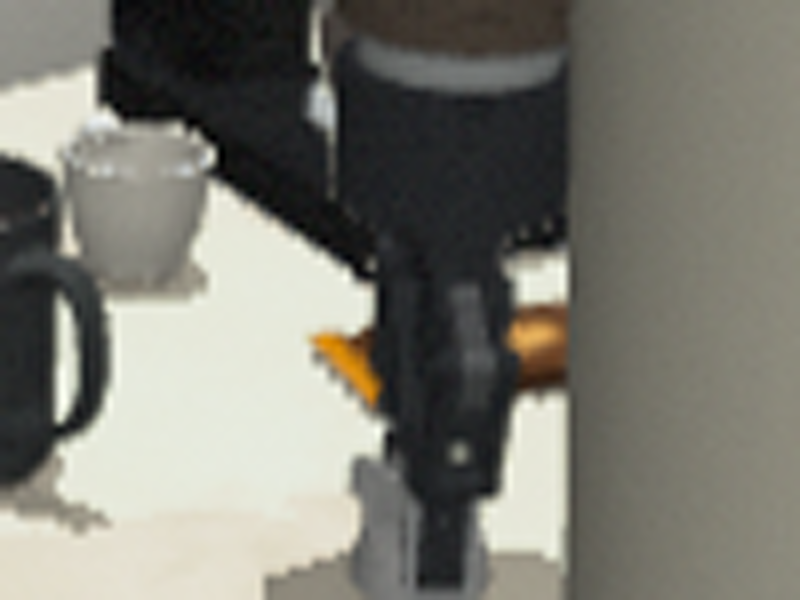

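Emit:
arm_command:
  steps:
    - [0,0,0,0,0,0,-1]
    - [0,0,0,0,0,0,-1]
    - [0,0,0,0,0,0,-1]
    - [0,0,0,0,0,-90,-1]
    - [0,0,0,0,0,-90,-1]
    - [0,0,0,0,0,-90,-1]
    - [0,0,0,0,0,-90,-1]
    - [0,0,0,0,0,-90,-1]
    - [0,0,0,0,0,-90,-1]
    - [0,0,0,0,0,-90,-1]
    - [0,0,0,0,0,-90,-1]
    - [0,0,0,0,0,-90,-1]

```text
clock: 20.22
tool_pos: [0.5186, -0.2596, 0.0032]
tool_rot: [-0.0, 0.775, 0.632, -0.0]
wrist_force: [0.0, -0.1, 0.4]
grip_width: 0.085
```

Emit:
arm_command:
  steps:
    - [0,0,0,0,0,-25.6,-1]
    - [0,0,0,0,0,-25.6,-1]
    - [0,0,0,0,0,-25.6,-1]
    - [0,0,0,0,0,-25.6,-1]
    - [0,0,0,0,0,-25.6,-1]

```text
clock: 20.63
tool_pos: [0.5186, -0.2596, 0.0032]
tool_rot: [-0.0, 0.895, 0.446, -0.0]
wrist_force: [-0.6, -0.2, -0.2]
grip_width: 0.0853
```

Emit:
arm_command:
  steps:
    - [0,0,0,0,0,0,0.4]
    - [0,0,0,0,0,0,0.4]
    - [0,0,0,0,0,0,0.4]
    - [0,0,0,0,0,0,0.4]
    - [0,0,0,0,0,0,0.4]
    - [0,0,0,0,0,0,0.4]
    - [0,0,0,0,0,0,0.4]

```text
clock: 21.22
tool_pos: [0.5188, -0.2596, 0.0035]
tool_rot: [0.0, 0.894, 0.448, 0.0]
wrist_force: [0.4, 0.2, 1.2]
grip_width: 0.042
```

```bash
python3 - <<'E'
from h import *
shot('scene','n4')
o=manip.get_obs();print(o['tool_pos'],o['tool_rot'],o['wrist_force'],o['ft_torque'],o['grip_width'])
print(np.degrees(2*np.arctan2(o['tool_rot'][2],o['tool_rot'][1])))
crop('n4','scene',270,150,100,75,8,'n4')
E
```

```text
[ 0.51881186 -0.25963198  0.00352478] [6.34627999e-05 8.94285607e-01 4.47496642e-01 6.51283710e-05] [0.25259504 0.13649868 1.26743919] [ 0.01337919 -0.04055041  0.01190397] 0.041992111225671654
53.1663686157928
```

View pics/n4.png

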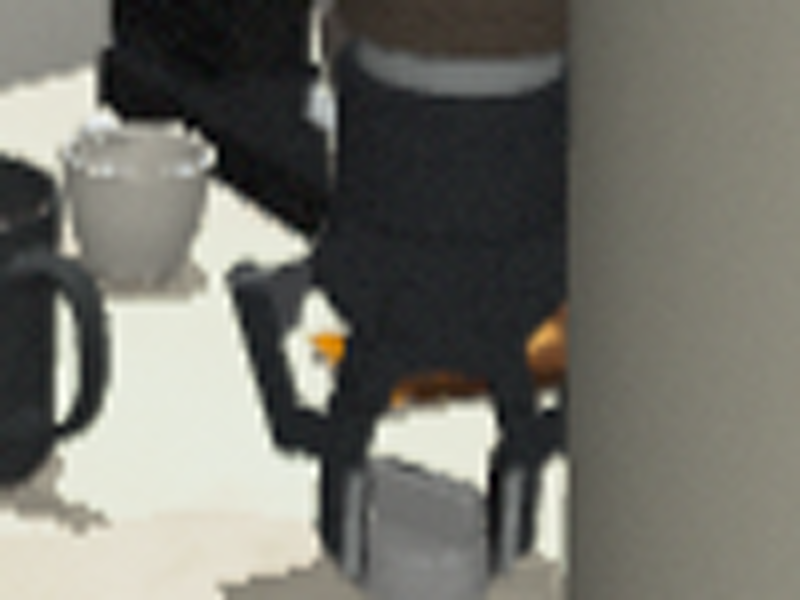

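Emit:
arm_command:
  steps:
    - [0,0,0,0,0,0,-1]
    - [0,0,0,0,0,0,-1]
    - [0,0,0,0,0,0,-1]
    - [0.0009,-0.0004,0.0185,0,0,45,-1]
    - [0.0009,-0.0004,0.0185,0,0,45,-1]
    - [0.0009,-0.0004,0.0185,0,0,45,-1]
    - [0.0009,-0.0004,0.0185,0,0,45,-1]
    - [0.0009,-0.0004,0.0185,0,0,45,-1]
    - [0.0009,-0.0004,0.0185,0,0,45,-1]
    - [0.0009,-0.0004,0.0185,0,0,45,-1]
    - [0.0009,-0.0004,0.0185,0,0,45,-1]
    - [0.0009,-0.0004,0.0185,0,0,45,-1]

```text
clock: 22.27
tool_pos: [0.5196, -0.26, 0.0218]
tool_rot: [-0.0, 0.656, 0.755, -0.0]
wrist_force: [-0.3, 0.1, 1.2]
grip_width: 0.0857
```

```bash
python3 - <<'E'
from h import *
shot('scene','n5')
o=manip.get_obs();print(o['tool_pos'],o['tool_rot'],o['wrist_force'],o['ft_torque'],o['grip_width'])
print(np.degrees(2*np.arctan2(o['tool_rot'][2],o['tool_rot'][1])))
crop('n5','scene',290,175,70,52,11,'n5')
E
```

```text
[ 0.51963349 -0.2600214   0.0218955 ] [-1.34142453e-05  6.55737715e-01  7.54988774e-01 -2.23173079e-05] [-0.23358684 -0.0112632  -0.09138048] [-0.01347395 -0.04237704  0.02064801] 0.08525175052432953
98.04877780584134
```

View pics/n5.png

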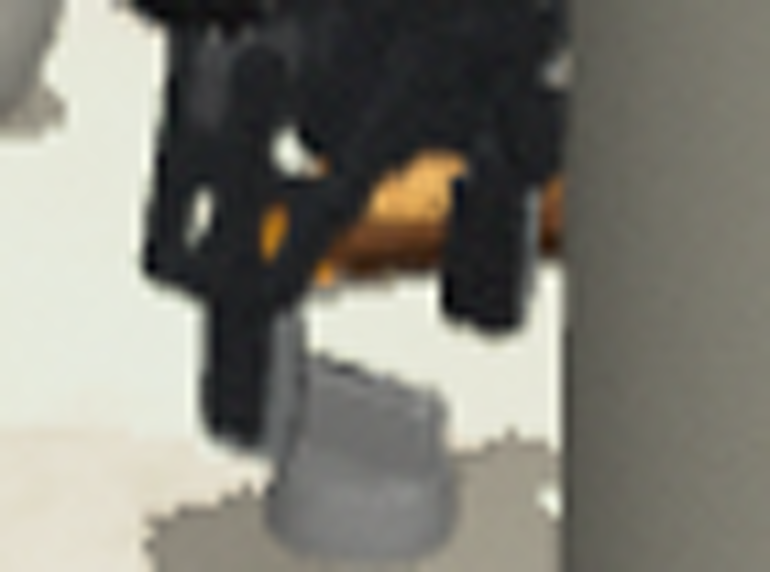

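Emit:
arm_command:
  steps:
    - [0,0,0,0,0,0,1]
    - [0,0,0,0,0,0,1]
    - [0,0,0,0,0,0,1]
    - [0,0,0,0,0,0,1]
    - [0,0,0,0,0,0,1]
    - [0,0,0,0,0,0,1]
    - [0,0,0,0,0,0,1]
    - [0,0,0,0,0,0,1]
    - [0,0,0,0,0,0,1]
    - [0,0,0,0,0,0,1]
  newtons: 40

```text
clock: 23.15
tool_pos: [0.5197, -0.2601, 0.022]
tool_rot: [0.0, 0.655, 0.756, 0.0]
wrist_force: [0.4, -0.3, 1.8]
grip_width: 0.011
```

```bash
python3 - <<'E'
from h import *
shot('scene','n6')
o=manip.get_obs();print(o['tool_pos'],o['tool_rot'],o['wrist_force'],o['ft_torque'],o['grip_width'])
print(np.degrees(2*np.arctan2(o['tool_rot'][2],o['tool_rot'][1])))
crop('n6','scene',290,175,70,52,11,'n6')
E
```

```text
[ 0.51973815 -0.26005935  0.0220579 ] [1.30685765e-04 6.55041477e-01 7.55592910e-01 2.73358874e-05] [-0.45979098 -0.495797    1.28414658] [ 0.0130428  -0.05337617 -0.01980682] 0.011059254198684275
98.15440897612474
```

View pics/n6.png

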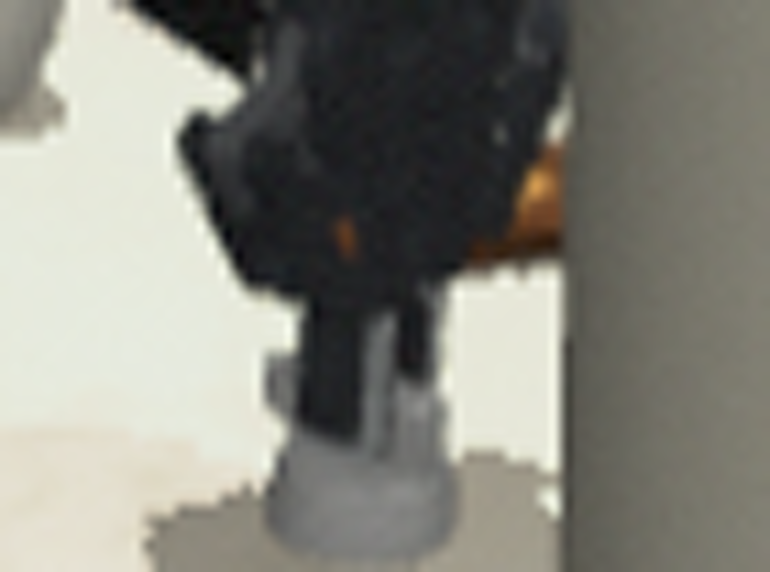

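Emit:
arm_command:
  steps:
    - [0,0,0.04,0,0,0,1]
    - [0,0,0.08,0,0,0,1]
    - [-0.1015,0.407,0.118,0,0,-8.15,1]
    - [-0.1015,0.407,0.118,0,0,-8.15,1]
    - [-0.1015,0.407,0.118,0,0,-8.15,1]
    - [-0.1015,0.407,0.118,0,0,-8.15,1]
    - [-0.1015,0.407,0.118,0,0,-8.15,1]
    - [-0.1015,0.407,0.118,0,0,-8.15,1]
    - [-0.1015,0.407,0.118,0,0,-8.15,1]
    - [-0.1015,0.407,0.118,0,0,-8.15,1]
    - [-0.1015,0.407,0.118,0,0,-8.15,1]
    - [-0.1015,0.407,0.118,0,0,-8.15,1]
  newtons: 60

```text
clock: 24.2
tool_pos: [0.4182, 0.1443, 0.1397]
tool_rot: [0.0, 0.707, 0.707, 0.0]
wrist_force: [1.1, 0.3, -0.6]
grip_width: 0.0103
```

```bash
cat > fit2.py <<'E'
from fit import *
from scipy.optimize import minimize
S0=np.array([.418,.147])
c=load('m','top');win=(169,258,15,15);w=np.ones((15,15))
for d in(.003,.0035,.004):
  for th in(-.2,-.1,0,.1,.2,.3):
    r=minimize(lambda p:cost(c,S0+p[:2],th,d,.0085,win,np.zeros(2),w),[0,0],method='Nelder-Mead',options=dict(initial_simplex=[[0,0],[.0015,0],[0,.0015]],xatol=5e-5,maxfev=60))
    print(d,th,(S0+r.x).round(5),round(r.fun))
E
timeout 500 python3 fit2.py; python3 -c "
from h import *
o=manip.get_obs();print(o['tool_pos'],np.degrees(2*np.arctan2(o['tool_rot'][2],o['tool_rot'][1])),o['wrist_force'],o['ft_torque'],o['grip_width'])"
```

```text
0.003 -0.2 [0.41829 0.14721] 113835
0.003 -0.1 [0.41818 0.14721] 112773
0.003 0 [0.41818 0.14723] 111766
0.003 0.1 [0.41818 0.14721] 111282
0.003 0.2 [0.41818 0.1472 ] 111348
0.003 0.3 [0.41818 0.14721] 111610
0.0035 -0.2 [0.41815 0.14721] 112384
0.0035 -0.1 [0.41823 0.14715] 111287
0.0035 0 [0.41815 0.14715] 110842
0.0035 0.1 [0.41821 0.14721] 112031
0.0035 0.2 [0.41815 0.14722] 112546
0.0035 0.3 [0.4182  0.14719] 112019
0.004 -0.2 [0.41818 0.14723] 112039
0.004 -0.1 [0.41819 0.14723] 112306
0.004 0 [0.41818 0.14723] 111581
0.004 0.1 [0.4182  0.14719] 112882
0.004 0.2 [0.4181  0.14721] 113610
0.004 0.3 [0.41814 0.14716] 114161
[0.41815999 0.14430418 0.13971085] 89.99151399811764 [ 1.10043904  0.26571387 -0.60198513] [-0.0527534  -0.06872708  0.00900658] 0.010257097795122558
```

Emit:
arm_command:
  steps:
    - [0.0003,0.001,-0.02,0,0,0,1]
    - [0.0003,0.001,-0.03,0,0,0,1]
    - [0.0003,0.001,-0.03,0,0,0,1]
    - [0.0003,0.001,-0.03,0,0,0,1]

```text
clock: 24.53
tool_pos: [0.4191, 0.1426, 0.1089]
tool_rot: [-0.0, 0.707, 0.707, -0.001]
wrist_force: [0.1, -0.2, -0.4]
grip_width: 0.0103
```

```bash
python3 - <<'E'
from h import *
shot('scene','p');shot('top','p')
o=manip.get_obs();print(o['tool_pos'],np.degrees(2*np.arctan2(o['tool_rot'][2],o['tool_rot'][1])),o['wrist_force'],o['ft_torque'],o['grip_width'])
crop('p','scene',180,200,70,90,6.6,'p1')
E
```

```text
[0.41994954 0.14249303 0.10991714] 89.87666503467345 [ 0.76490816 -0.53351338 -1.03548421] [-0.01341892  0.05468824  0.00027532] 0.010233177240912083
```

View pics/p1.png

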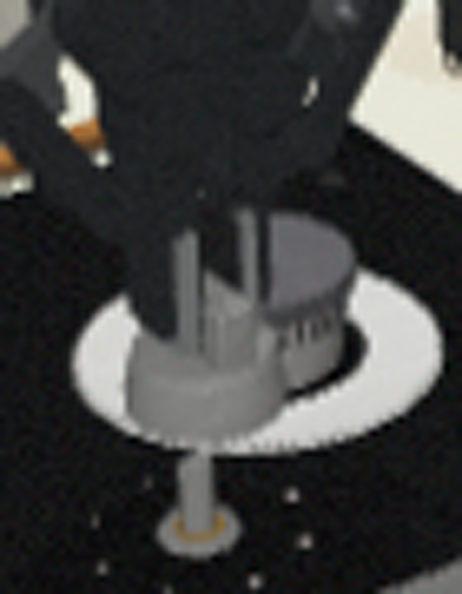

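Emit:
arm_command:
  steps:
    - [-0.0014,0.0045,0,0,0,0,1]
    - [-0.0014,0.0045,-0.006,0,0,0,1]
    - [-0.0014,0.0045,-0.012,0,0,0,1]
    - [-0.0014,0.0045,-0.012,0,0,0,1]
    - [-0.0014,0.0045,-0.012,0,0,0,1]

```text
clock: 25.05
tool_pos: [0.4178, 0.1479, 0.097]
tool_rot: [-0.0, 0.707, 0.707, -0.0]
wrist_force: [-0.4, 0.6, -1.1]
grip_width: 0.0106
```

```bash
python3 - <<'E'
from h import *
shot('scene','p2')
o=manip.get_obs();print(o['tool_pos'],np.degrees(2*np.arctan2(o['tool_rot'][2],o['tool_rot'][1])),o['wrist_force'],o['ft_torque'],o['grip_width'])
a=np.linspace(0,2*np.pi,60)
circ=lambda x,y,z,r:np.stack([x+r*np.cos(a),y+r*np.sin(a),0*a+z]).T
c=load('p2','scene');u0,v0,w,h,s=185,225,50,60,11
f=cv2.resize(c['frame'][v0:v0+h,u0:u0+w,::-1],None,fx=s,fy=s,interpolation=cv2.INTER_NEAREST)
K=o['tool_pos'][:2]-[.0003,0]; zb=o['tool_pos'][2]-.022
for X,col in((circ(*K,zb,.0225),(0,255,0)),(circ(*K,zb+.019,.0225),(0,0,255)),(circ(.4182,.1472,.07,.005),(255,0,255)),(circ(.4182,.1472,.047,.0135),(255,0,255))):
    p=(proj(c,X)-[u0,v0]+.5)*s-.5
    cv2.polylines(f,[np.round(p*8).astype(int).reshape(-1,1,2)],False,col,1,cv2.LINE_AA,3)
cv2.imwrite('pics/p3.png',f)
E
```

```text
[0.41799329 0.14795232 0.09728554] 89.99605697841494 [ 0.33797822  0.95879584 -0.72116043] [ 0.02350671 -0.03047491  0.00965418] 0.010400328564884466
```

View pics/p3.png

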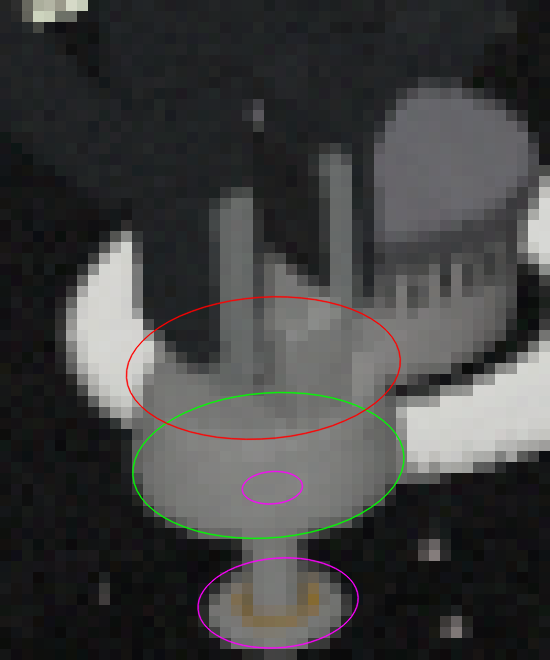

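Emit:
arm_command:
  steps:
    - [0.0005,-0.0007,0,0,0,0,1]
    - [0.0005,-0.0007,-0.003,0,0,0,1]
    - [0.0005,-0.0007,-0.006,0,0,0,1]
    - [0.0005,-0.0007,-0.009,0,0,0,1]
    - [0.0005,-0.0007,-0.011,0,0,0,1]
    - [0.0005,-0.0007,-0.011,0,0,0,1]

```text
clock: 25.6
tool_pos: [0.4187, 0.1474, 0.086]
tool_rot: [0.0, 0.707, 0.707, -0.0]
wrist_force: [2.4, -0.2, -2.1]
grip_width: 0.0104
```

```bash
python3 - <<'E'
from h import *
o=manip.get_obs();print(o['tool_pos'],np.degrees(2*np.arctan2(o['tool_rot'][2],o['tool_rot'][1])),o['wrist_force'],o['ft_torque'],o['grip_width'])
E
```

```text
[0.41866604 0.14735239 0.08601966] 90.00289404746158 [ 2.44010105 -0.22611727 -2.13615883] [-0.07185969 -0.39250868  0.01453057] 0.010389966603321294
```

Emit:
arm_command:
  steps:
    - [0.0003,0,-0.003,0,0,0,1]
    - [0.0003,0,-0.006,0,0,0,1]
    - [0.0003,0,-0.009,0,0,0,1]
    - [0.0003,0,-0.009,0,0,0,1]
    - [0.0003,0,-0.009,0,0,0,1]

```text
clock: 26.02
tool_pos: [0.4189, 0.1474, 0.0773]
tool_rot: [-0.0, 0.707, 0.707, -0.0]
wrist_force: [1.4, -0.2, -0.8]
grip_width: 0.0104
```

```bash
python3 - <<'E'
from h import *
shot('scene','q')
o=manip.get_obs();print(o['tool_pos'],np.degrees(2*np.arctan2(o['tool_rot'][2],o['tool_rot'][1])),o['wrist_force'],o['ft_torque'],o['grip_width'])
crop('q','scene',170,205,90,85,7,'q1')
E
```

```text
[0.4188906  0.14738175 0.07743262] 90.00309652980232 [ 1.38163681 -0.37514981 -0.99957305] [-0.04396261 -0.21654303  0.07827233] 0.01030940940302761
```

View pics/q1.png

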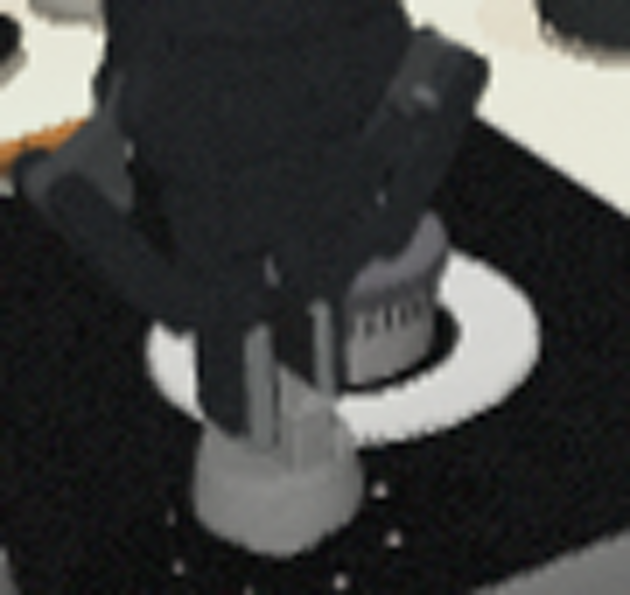

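Emit:
arm_command:
  steps:
    - [0.0003,0,-0.002,0,0,0,1]
    - [0.0003,0,-0.004,0,0,0,1]
    - [0.0003,0,-0.006,0,0,0,1]
    - [0.0003,0,-0.008,0,0,0,1]
    - [0.0003,0,-0.009,0,0,0,1]
    - [0.0003,0,-0.009,0,0,0,1]

```text
clock: 26.57
tool_pos: [0.4195, 0.1476, 0.0697]
tool_rot: [0.0, 0.707, 0.707, 0.001]
wrist_force: [-3.3, -0.7, 12.1]
grip_width: 0.0104
```

```bash
python3 - <<'E'
from h import *
o=manip.get_obs();print(o['tool_pos'],np.degrees(2*np.arctan2(o['tool_rot'][2],o['tool_rot'][1])),o['wrist_force'],o['ft_torque'],o['grip_width'])
E
```

```text
[0.41947505 0.14756672 0.06971337] 90.00874100082306 [-3.25747707 -0.69023352 12.07921369] [-0.24739196  0.79376059  0.01714576] 0.010423130087498143
```

Emit:
arm_command:
  steps:
    - [-0.0006,-0.0002,-0.0015,0,0,0,1]
    - [-0.0006,-0.0002,-0.0015,0,0,0,1]
    - [-0.0006,-0.0002,-0.0015,0,0,0,1]
    - [-0.0006,-0.0002,-0.0015,0,0,0,1]
    - [-0.0006,-0.0002,-0.0015,0,0,0,1]
    - [-0.0006,-0.0002,-0.0015,0,0,0,1]

```text
clock: 27.07
tool_pos: [0.4195, 0.1476, 0.0695]
tool_rot: [0.001, 0.707, 0.707, 0.002]
wrist_force: [-5.1, -2.2, 20.9]
grip_width: 0.0104
```

```bash
python3 - <<'E'
from h import *
o=manip.get_obs();print(o['tool_pos'],np.degrees(2*np.arctan2(o['tool_rot'][2],o['tool_rot'][1])),o['wrist_force'],o['ft_torque'],o['grip_width'])
shot('scene','r');shot('top','r')
o=manip.get_obs();print(o['tool_pos'],o['wrist_force'])
crop('r','scene',170,205,90,85,7,'r1')
crop('r','top',90,190,170,100,4.7,'r2')
E
```

```text
[0.41954888 0.14759806 0.06945358] 90.00569517686236 [-5.1438179  -2.15950335 20.93014458] [-0.42619285  1.03202429 -0.01819424] 0.010396053147535026
[0.41954553 0.14758071 0.0694823 ] [-5.44772143 -1.43085147 20.21222749]
```

View pics/r1.png

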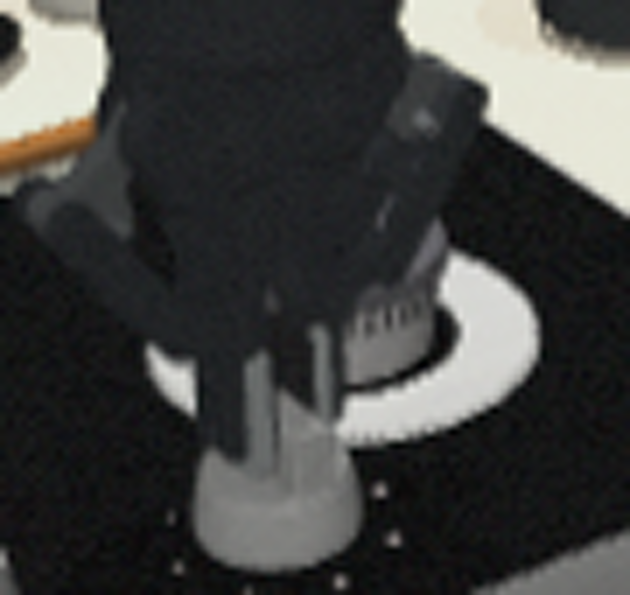

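View pics/r_top.png

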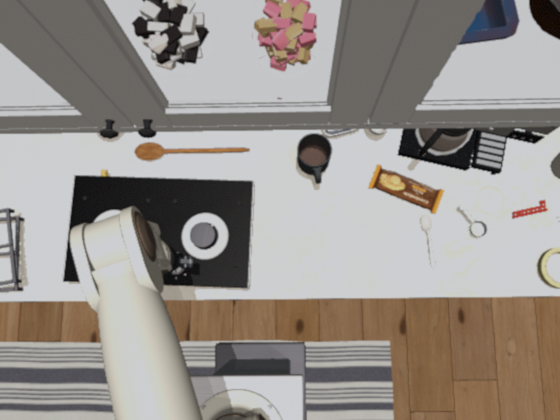

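```bash
python3 - <<'E'
from station import manip
manip.hand_in(); o=manip.get_obs(); print(o['clock'],o['tool_pos'],o['wrist_force'],o['grip_width'])
E
```

```text
the job is handed in; nothing more can be done
the job is handed in; nothing more can be done
```

The burner is back together, and the job was handed in at about 27 s of the 72 s, with the gripper still holding the knob pressed down.

**Crown and cap:** I centred each one by gripping it from two directions, set it in place and let go. In the pictures after release, both sit flush and level. Reading the crown's centre from the top camera gave values up to about 1.5 mm from where the gripper released it. That is within the 3 mm limit.

**Knob:** Both cameras put the stem's flat facing the back of the hob, to within roughly 10°. I turned the knob to match, and it went onto the stem with no upward resistance.

**Final press:** The gripper's z reading was 69.5 mm, against about 70 mm expected with the stem fully down. It did not sink further when I pushed harder; the force only rose from 12 to 21 N, so the stem is at its stop.

**Off from ideal:** The knob's axis was about 1 mm from the stem position I had measured. There was about 5 N of side force on the tool, which a small sideways correction did not remove. Neither exceeds the limits I was given.

In the last top view the packet, teaspoon, mug and wooden spoon look where they were at the start. Handing in gives no verdict, and no reading was available afterwards, so I have no measurement from the last second itself.

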